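Close the drop sash of the bench screen with the hook pole

ROBOT

A 6-joint arm with a two-finger parallel gripper is mounted at the origin on the work surface. World frame = base frame: x ahead of the robot, y to its left, z up, the work surface at z = 0. Lengths are in m, angles in degrees, forces in N, time in s.
With the tool pointing down it reaches from about 0.325 to 1 m from the base axis. Payload 5.1 kg.
Tool frame: the origin (TCP) lies between the finger pads; the fingertips stand 19 mm ahead of it and the grasp point (between the pads) is the TCP; z points along the fingers, y is the direction in which the jaws open and shut (so a half turn about z gives the same grasp; the last joint's range is limited). The gripper opens to 85 mm and grips with 20 to 120 N. Pads are 22 mm wide; open, the fingers measure 114 mm over their backs; the gripper's body (76 mm by 85 mm) begins 54 mm behind the grasp point. The pads swing forward as they close: fully open they stand 13 mm farther back than shut.
Start: joints at [-78.358, 7.093, 94.555, -0, 78.352, -4.733], TCP at [0.183, -0.624, 0.25] pointing down, gripper open.
Joint ranges: [-149.61, 149.61], [-58.7, 133.49], [1.44, 155.28], [-77.14, 257.14], [18.33, 153.61], [-166.67, 166.67]. Speed limits (degrees/s): [147.25, 147.25, 180, 180, 180, 180].

INTERFACE

Orientations are given as a 3x3 rotation matrix whose columns are the frame's x, y, z axes.
In Python, from station import env gives the robot as it stands.
- The arm moves only by the tool jog_arm, never from a script. Its argument "moves" is a list of rows, each an object with "offset": the shift along the tool's x, y, z in mm, a list of three; "rot": the turn, a rotation vector about the tool's x, y, z in rad, a list of three; "gripper": the opening, from 0 (shut) to 1 (fully open). A call has 1 to 8 rows; each row shifts and turns the pose as measured when the row begins, along the tool's axes as they then stand; what a row does not reach is not made up. A row lasts 1/10 s, in which the tool goes at most 50 mm and 8.59 degrees, less where a joint would pass 70% of its speed; a pose out of reach is approached as far as the arm can. A call is refused whole if a number of a shift passes 50 or a number of a turn 0.15, either way. A call with a gripper value outside its range is refused whole. The fingers move at their own pace and stop on an object; the grip force is fixed at half the most. Time passes only in rows, so rows that do not move let the fingers close. It gives the time, the measured TCP pose, the force and the opening at its end, in the units of the state.
- env.sense(): the state, without advancing time (a new reading comes with each control period).
- env.read_camera(name): name is "side" or "top" or "wrist"; returns the picture (400x640x3 uint8, red, green, blue); there is no depth.
- env.camera_info(name): a dict with "fx", "fy", "cx", "cy" (pixels), "k1" (the pictures are not rectified: a ray, as slopes to the right and down, at radius r is drawn at 1 + k1 r^2 times it, then the intrinsics apply), "origin" and "orientation" of the camera in the world; the wrist camera has in their place "hand_eye" (4x4, takes a point from camera to tool coordinates, whose origin is the TCP and whose axes are the flange's). Camera axes: x right, y down, z forward; pixel columns grow to the right and rows downward; lengths in m; the calibration is good to about 2 mm. A picture is of the moment at which its call begins: read the wrist's pose just before it. camera_info takes no time and is no camera call.
- env.sign_off(): hands the job in, once; it reports no verdict.
The state is a dict: "time": time; "joints": joint angles; "qvel": joint speeds; "effort": joint torques, N m; "eef_pos": TCP position; "ee_rot": TCP orientation; "ft_force": force on the tool from outside, world axes, zero at the start; "ft_torque": the same for the moment, N m; "finger_gap": finger opening in m.
Only numpy, scipy, OpenCV 4.12 (cv2) and the standard library are available. Lean on these libraries where they do the work, as an engineer would, in place of code of your own. Each camera call takes 0.05 s, during which the arm holds its last target.

TASK

The sash in the bench screen was left up between trials. Take the hook pole from its rest, put its hook through the sash's ring and over the ring's lower edge, pull the sash down until fully shut, and keep it pulled onto its seal with about 9 N for half a second; never load it with more than 15 N, and do not touch screen or sash with the gripper or arm. Then unhook the pole, leaving the sash shut, and lay it back in both forks of its rest, middle to middle, hook end as it was, without disturbing the cup, the jar or the response box.

Things in the scene. Friction and masses are not known exactly. Their poses are not given: they have to be found in the camera images.
- screen: Fixed aluminium screen frame on the bench, 298 mm wide (y), 353 mm high, 30 mm thick (x): two posts, top bar and sill; its feet reach 55 mm to -x and 95 mm to +x. Origin at bench level in the middle of the frame; x points away from the side with the ring, y along the frame, z up.
- ring (a point): Centre of the sash's rigid steel pull ring: upright, parallel to the sash, hole facing along x (axes as the screen's), inner diameter 42 mm, wire 6 mm. 42 mm to -x of the screen's origin, at its y = 0, 36 mm in front of the sash face; only a stem at the ring's top joins it to the sash, the lower edge is free. 285 mm above the bench with the sash up, 164 to 175 mm when shut.
- sash (a joint): Downward travel of the sash in m, 0 fully up. It is shut where it meets the hard rubber seal on the sill, a stiff stop that lies somewhere from 0.110 to 0.121, different each time and to be felt. Clear pane in an aluminium frame, 170 mm high, 0.3 kg. A friction brake keeps it where it is left; about 3 to 5 N pulls it down, over 9 N would lift it. Starts 0 to 0.04 down.
- rest: Fixed rest for the pole: 160 x 70 mm base with two upright forks at x = -60 and +60 mm (each 12 mm thick). Flat fork floors 50 mm above the bench, channels about 34 mm wide, flaring upwards, tops 71 mm above the bench. Origin at bench level in its middle, x along the pole.
- pole: Loose hook pole, 0.16 kg, lying in the rest. Flat-sided wooden handle 170 mm long (x), 18 wide (y), 28 high (z), its free part between the forks 108 mm; then a 7 mm steel rod along +x, which at x = 130 mm turns straight down (-z), 18 mm, as a hook. Origin at the handle's centre, 64 mm above the bench in the rest. It can tip between the fingers under load: grip firmly.
- hook_tip (a point): End of the down-turned hook of the pole (centre of its 7 mm round end): 130 mm along x and 18 mm below the pole's origin.
- cup: Bystander: loose grey plastic cup, 68 mm across, 75 mm high, origin at the centre of its underside.
- jar: Bystander: loose closed white jar, 60 mm across, 75 mm high, origin at the centre of its underside.
- pad: Bystander: loose response box, 120 x 170 x 45 mm with two square keys, origin at the centre of its underside.
There are look-alikes about, which are no part of the job. Of the things that look like the pole, the smaller one is meant.

How it is judged (in metres and radians):
On the way, in this order (a step that is already met when the one before it is completed fails the run):
1. the hook is through the ring and over its lower edge, before the sash has been pulled (x of hook_tip in the frame of ring between 0.004 and 0.036 m and y of hook_tip in the frame of ring between -0.018 and 0.018 m and z of hook_tip in the frame of ring between -0.047 and -0.023 m and value of joint sash below 0.07 m), for 0.1 s.
2. the sash is fully down (travel above 0.108 m) and the hook, in the ring, pulls it onto its seal with more than 6 N (x of hook_tip in the frame of ring between 0.004 and 0.036 m and y of hook_tip in the frame of ring between -0.018 and 0.018 m and z of hook_tip in the frame of ring between -0.047 and -0.023 m and value of joint sash above 0.108 m and contact force between pole and sash above 6 N), for 0.3 s.
At the end, for the whole second after the job is handed in: The sash is still down on its seal (travel above 0.108 m) and the pole lies at rest in both forks of its rest, hook end the same way as before: its middle within 25 mm along and 12 mm across of the rest's middle, 58 to 70 mm above the bench, within 0.15 rad of the rest's direction (value of joint sash above 0.108 m and x of pole in the frame of rest between -0.025 and 0.025 m and y of pole in the frame of rest between -0.012 and 0.012 m and z of pole in the frame of rest between 0.058 and 0.07 m and angle between the x axis of pole and the x axis of rest, either way round below 0.15 rad and x of hook_tip in the frame of rest above 0.09 m and linear speed of pole below 0.02 m/s); the robot touches nothing.
It fails at once if the pole loads the sash or its ring with more than 15 N (contact force between pole and sash above 15 N).
It fails at once if the gripper or arm touches the sash or the screen (contact force between any of the fingers, the arm and sash above 1 N or contact force between any of the fingers, the arm and screen above 1 N).
It fails at once if the cup is disturbed (distance of cup from where it was at the start of the episode above 0.03 m or angle between cup's own z axis and vertical above 0.4 rad).
It fails at once if the jar is disturbed (distance of jar from where it was at the start of the episode above 0.03 m or angle between jar's own z axis and vertical above 0.4 rad).
It fails at once if the response box is disturbed (distance of pad from where it was at the start of the episode above 0.03 m or angle between pad's own z axis and vertical above 0.4 rad).
It also fails if it takes over 72 s, if anything falls off the work surface, if the arm or the gripper's body presses on something with over 40 N, if the wrist force passes 120 N, or if a joint passes its speed limit or range.

## Working session

There is one attempt and no reset: what is moved stays moved. The work goes in short steps, Python scripts to look and compute and a tool call to move; the robot and the scene stay as the last step left them, time stands still between calls to the robot, and variables do not carry over. Pictures are saved under pics/ and viewed, and the job is handed in when it is done.

Besides the shell and the picture viewer there is one more tool, called after ">>>" as name([rows], argument=value, ...), one row to a line, values as JSON. jog_arm: Moves the arm, as the interface text tells. Its arguments: {"type":"object","properties":{"moves":{"type":"array"}},"required":["moves"]}

```bash
ls; mkdir -p pics; python3 - <<'E'
from station import env
import cv2,json
s=env.sense();print(s)
for n in ["side","top","wrist"]:
    im=env.read_camera(n);cv2.imwrite(f"pics/{n}0.png",im[:,:,::-1])
    print(n,env.camera_info(n))
E
```

```text
pics
{'time': 0.0, 'joints': array([-7.83595370e+01,  7.13428596e+00,  9.46346638e+01, -1.73891290e-04,
        7.83513995e+01, -4.73070515e+00]), 'qvel': array([-0.10967761,  0.09515318, -0.01139333,  0.07996026,  0.01295525,
       -0.11184932]), 'effort': array([-1.12807167e-03, -4.23618615e+01, -3.65448511e+01, -3.29853776e-05,
        7.07778512e-03, -1.90283833e-05]), 'eef_pos': array([ 0.1830843 , -0.6230846 ,  0.24903805]), 'ee_rot': array([[ 9.59455793e-01,  2.81858829e-01, -4.26726640e-04],
       [ 2.81859101e-01, -9.59453604e-01,  2.05669021e-03],
       [ 1.70271883e-04, -2.09358013e-03, -9.99997794e-01]]), 'ft_force': array([-0.83823001, -0.38162018, -0.16427644]), 'ft_torque': array([-0.04871   , -0.02548769, -0.01975442]), 'finger_gap': 0.08503033713402092}
side {'fx': 505.4026081217289, 'fy': 505.4026081217289, 'cx': 319.860017502796, 'cy': 190.34559943352235, 'k1': -0.07861736457478748, 'origin': array([-0.55236541,  1.0415589 ,  1.14527905]), 'orientation': array([[-0.71344748, -0.37814625,  0.58991365],
       [-0.7005334 ,  0.40375554, -0.58841687],
       [-0.01
[... 180 characters left out ...]
': array([0.1722699 , 0.04098949, 1.38229065]), 'orientation': array([[-0.09396209, -0.9713648 ,  0.21822361],
       [-0.99555953,  0.09042332, -0.02616963],
       [ 0.00568776, -0.21971355, -0.97554785]])}
wrist {'fx': 283.03774169506363, 'fy': 283.03774169506363, 'cx': 318.85120271022623, 'cy': 196.3396678787803, 'k1': -0.00939894670928343, 'hand_eye': array([[ 2.84426572e-05, -9.48369027e-01, -3.17169022e-01,
         8.24542672e-02],
       [ 9.99999961e-01, -6.15655555e-05,  2.73764195e-04,
         2.11277534e-04],
       [-2.79156170e-04, -3.17169017e-01,  9.48368988e-01,
        -1.23157472e-01],
       [ 0.00000000e+00,  0.00000000e+00,  0.00000000e+00,
         1.00000000e+00]])}
```

View pics/side0.png

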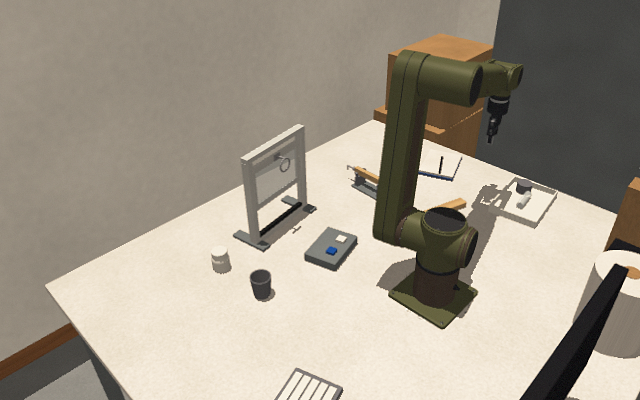

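View pics/top0.png

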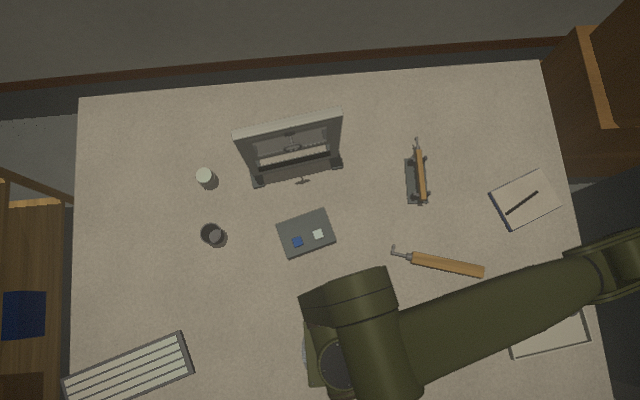

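View pics/wrist0.png

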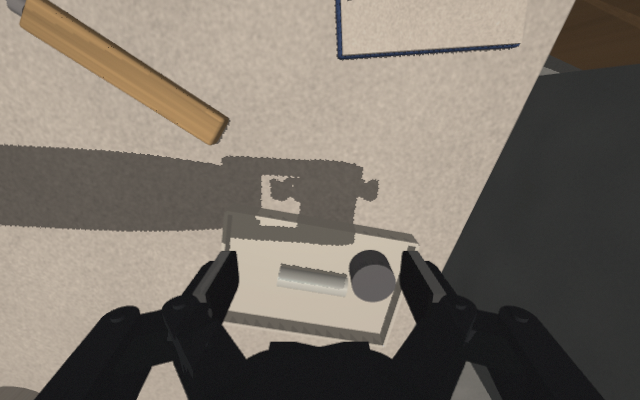

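```bash
cat > h.py <<'E'
import numpy as np,cv2
from station import env
def cam(n,s=None):
    c=env.camera_info(n)
    if n=="wrist":
        s=s or env.sense(); H=np.array(c["hand_eye"]);R=np.array(s["ee_rot"]);p=np.array(s["eef_pos"])
        return c,R@H[:3,:3],R@H[:3,3]+p
    return c,np.array(c["orientation"]),np.array(c["origin"])
def ray(n,u,v,s=None):
    c,R,o=cam(n,s)
    xd,yd=(u-c["cx"])/c["fx"],(v-c["cy"])/c["fy"]
    x,y=xd,yd
    for _ in range(20):
        f=1+c["k1"]*(x*x+y*y);x,y=xd/f,yd/f
    d=R@np.array([x,y,1.]);return o,d/np.linalg.norm(d)
def plane(n,u,v,z,s=None):
    o,d=ray(n,u,v,s);return o+d*(z-o[2])/d[2]
def proj(n,P,s=None):
    c,R,o=cam(n,s);q=R.T@(np.asarray(P,float)-o);x,y=q[:2]/q[2];f=1+c["k1"]*(x*x+y*y)
    return np.array([c["fx"]*x*f+c["cx"],c["fy"]*y*f+c["cy"]])
def tri(rays):
    A=np.zeros((3,3));b=np.zeros(3)
    for o,d in rays:
        M=np.eye(3)-np.outer(d,d);A+=M;b+=M@o
    X=np.linalg.solve(A,b);return X,[np.linalg.norm((np.eye(3)-np.outer(d,d))@(X-o)) for o,d in rays]
def grab(n,f):
    s=env.sense();im=env.read_camera(n)[:,:,::-1].copy();cv2.imwrite(f"pics/{f}.png",im);return s,im
def crop(im,f,x0,y0,x1,y1,k):
    cv2.imwrite(f"pics/{f}.png",cv2.resize(im[y0:y1,x0:x1],None,fx=k,fy=k,interpolation=cv2.INTER_CUBIC))
E
python3 - <<'E'
from h import *
t=cv2.imread("pics/top0.png");s=cv2.imread("pics/side0.png")
crop(t,"t_screen",220,100,360,200,5)
crop(t,"t_pole",380,125,460,215,6)
crop(s,"s_screen",225,115,325,255,4)
crop(s,"s_pole",335,150,395,210,9)
E
```

```text
(no output)
```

View pics/t_screen.png

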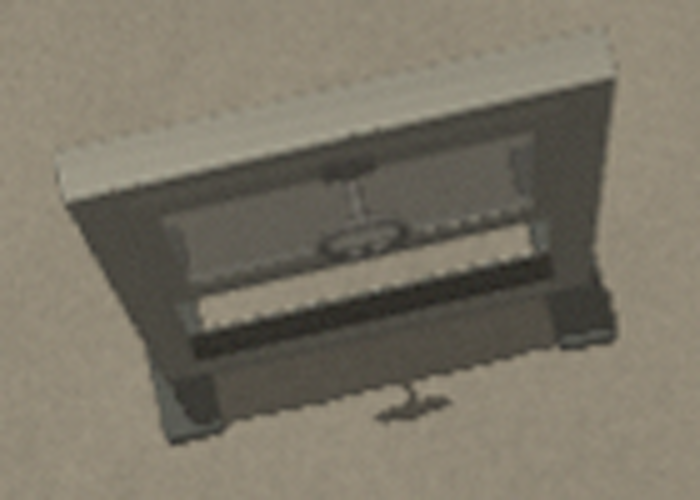

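View pics/t_pole.png

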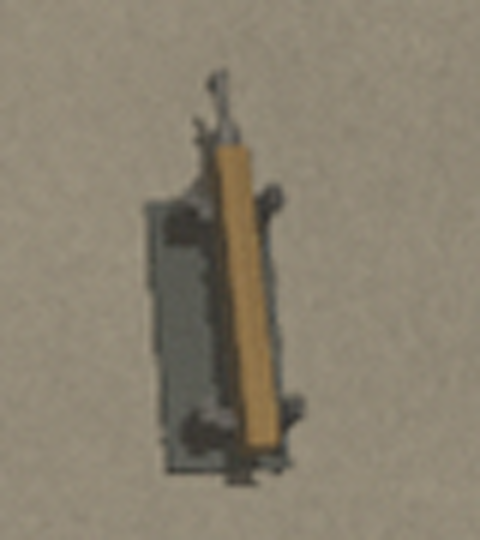

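View pics/s_screen.png

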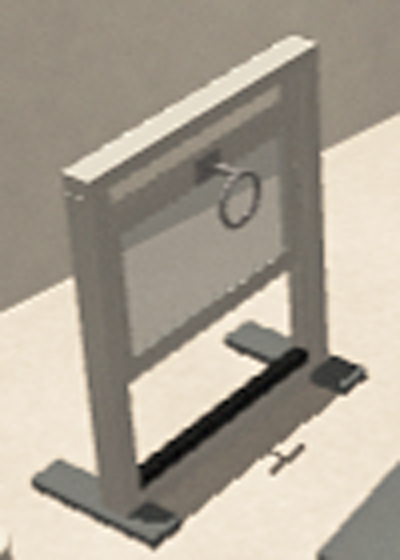

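View pics/s_pole.png

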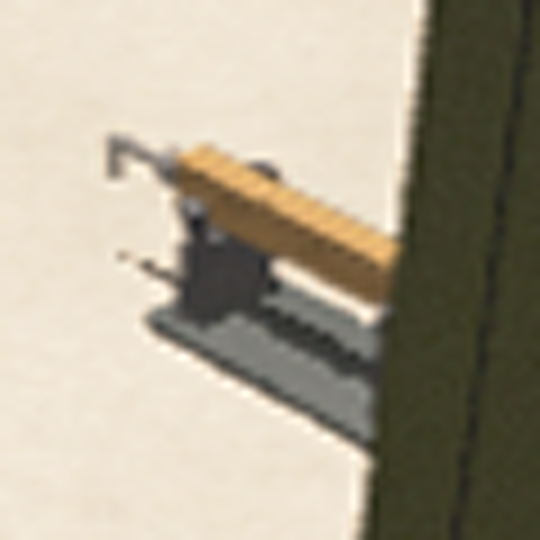

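```bash
python3 - <<'E'
from h import *
t=cv2.imread("pics/top0.png")
far=plane("top",418.5,148.8,.078);near=plane("top",423.7,199.0,.078);print(far,near,(far+near)/2,np.linalg.norm(far-near),np.degrees(np.arctan2(*(far-near)[[1,0]])))
hs=cv2.cvtColor(t,cv2.COLOR_BGR2HSV);m=cv2.inRange(hs,(8,90,90),(25,255,255));m[:,:400]=0;m[:,440:]=0;m[:140]=0;m[215:]=0
ys,xs=np.nonzero(m);print(len(xs),xs.mean(),ys.mean())
P=np.array([plane("top",u,v,.078)[:2] for u,v in zip(xs,ys)]);print(P.mean(0),cv2.minAreaRect(P.astype(np.float32)*1000))
# rest base corners crop
f=lambda u,v:((u+.5)/6-.5+380,(v+.5)/6-.5+125)
for q in [(148,203),(165,472),(290,470)]:print("rest",plane("top",*f(*q),0.0))
g=lambda u,v:((u+.5)/5-.5+220,(v+.5)/5-.5+100)
# screen top bar corners front edge z=.353: front-left, front-right, back left/right
for q in [(65,203),(612,80),(58,155),(608,30)]:print("bar",plane("top",*g(*q),.353))
for q in [(172,444),(615,343)]:print("foot",plane("top",*g(*q),0.0))
k=lambda u,v:((u+.5)/4-.5+225,(v+.5)/4-.5+115)
# ring centre: top crop (362,238), side crop (240,199)
r=tri([ray("top",*g(362,238)),ray("side",*k(240,199))]);print("ring",r)
for q in [(64,178),(317,44),(88,184)]:print("side bar",plane("side",*k(*q),.353))
for n,q in [("jar",(205,180)),("cup",(212,240)),("pad",(305,234))]:print(n,plane("top",*q,.04))
E
```

```text
[ 0.60542743 -0.32484084  0.078     ] [ 0.43663888 -0.31690665  0.078     ] [ 0.52103316 -0.32087374  0.078     ] 0.16897493209010905 -2.691304425230017
278 420.9136690647482 174.19064748201438
[ 0.51934296 -0.32005503] ((520.7251586914062, -320.2821960449219), (18.126619338989258, 168.71510314941406), 87.48754119873047)
rest [ 0.60105514 -0.29230379  0.        ]
rest [ 0.44312004 -0.28007119  0.        ]
rest [ 0.43769728 -0.35057817  0.        ]
bar [0.58175509 0.22954673 0.353     ]
bar [ 0.62368459 -0.06006823  0.353     ]
bar [0.60866149 0.23200323 0.353     ]
bar [ 0.65222989 -0.06095616  0.353     ]
foot [0.54230179 0.22983915 0.        ]
foot [ 5.85480170e-01 -7.64462995e-02  2.22044605e-16]
ring (array([0.57784337, 0.08059419, 0.2722911 ]), [np.float64(0.00015988656438555905), np.float64(0.00015988656438545206)])
side bar [0.59959965 0.24226449 0.353     ]
side bar [ 0.62279151 -0.05715775  0.353     ]
side bar [0.5781965  0.23522897 0.353     ]
jar [0.57535464 0.38450251 0.04      ]
cup [0.37379494 0.36874202 0.04      ]
pad [0.36563359 0.07019996 0.04      ]
```

```bash
cat >> h.py <<'E'
from scipy.spatial.transform import Rotation as Ro
def Rt(psi,th):
    return (Ro.from_euler('z',psi,degrees=True).as_matrix()@np.diag([1.,-1,-1])@Ro.from_euler('y',th,degrees=True).as_matrix())
def go(P,R,s=None):
    s=s or env.sense();A=s["ee_rot"];p=s["eef_pos"]
    print("rotvec",np.round(Ro.from_matrix(A.T@R).as_rotvec(),4),"| offset in CURRENT axes mm",np.round(A.T@(P-p)*1e3,1),"| in TARGET axes mm",np.round(R.T@(P-p)*1e3,1))
PY=-2.6; PD=Ro.from_euler('z',PY,degrees=True).as_matrix()@np.array([1.,0,0]); POLE=np.array([.5210,-.3205,.064])
E
python3 - <<'E'
from h import *
R=Rt(PY,25);G=POLE+.025*PD;print(G,R)
go(G+[0,0,.12],R)
print(R.T@[0,0,-1])
E
```

```text
[ 0.54597426 -0.32163407  0.064     ] [[ 0.90537481 -0.04536299  0.42218321]
 [-0.04111283 -0.99897057 -0.01917123]
 [ 0.42261826  0.         -0.90630779]]
rotvec [-0.0738  0.4325  0.3255] | offset in CURRENT axes mm [ 433.1 -186.9   65.7] | in TARGET axes mm [ 288.5 -317.7  206.6]
[-0.42261826  0.          0.90630779]
```

>>> jog_arm([
  {"offset": [0,0,0],"rot": [-0.0185,0.108,0.0814],"gripper": 1},
  {"offset": [0,0,0],"rot": [-0.0185,0.108,0.0814],"gripper": 1},
  {"offset": [0,0,0],"rot": [-0.0185,0.108,0.0814],"gripper": 1},
  {"offset": [0,0,0],"rot": [-0.0185,0.108,0.0814],"gripper": 1},
  {"offset": [27,-30,15],"rot": [0,0,0],"gripper": 1},
  {"offset": [27,-30,15],"rot": [0,0,0],"gripper": 1},
  {"offset": [27,-30,15],"rot": [0,0,0],"gripper": 1},
  {"offset": [27,-30,15],"rot": [0,0,0],"gripper": 1},
])

```text
time: 0.95
eef_pos: [0.3121, -0.5109, 0.2391]
ee_rot: [[0.897, -0.071, 0.436], [-0.067, -0.997, -0.024], [0.436, -0.007, -0.9]]
ft_force: [0.5, -0.7, -0.6]
finger_gap: 0.0855
```

```bash
python3 - <<'E'
from h import *
R=Rt(PY,25);G=POLE+.025*PD
go(G+[0,0,.12],R);s=env.sense();print(s["time"],s["joints"],s["eef_pos"],s["ft_force"])
E
```

```text
rotvec [ 0.0043 -0.0153 -0.0259] | offset in CURRENT axes mm [ 173.3 -204.9  146.8] | in TARGET axes mm [ 180.7 -199.7  145. ]
0.95 [-74.01610157  -4.99681266 110.43092405  26.43142068  67.81187909
  11.44786219] [ 0.31206824 -0.51089337  0.23905714] [ 0.45448438 -0.66183848 -0.57686564]
```

>>> jog_arm([
  {"offset": [28,-33,24],"rot": [0.004,-0.015,-0.026],"gripper": 1},
  {"offset": [28,-33,24],"rot": [0,0,0],"gripper": 1},
  {"offset": [28,-33,24],"rot": [0,0,0],"gripper": 1},
  {"offset": [28,-33,24],"rot": [0,0,0],"gripper": 1},
  {"offset": [28,-33,24],"rot": [0,0,0],"gripper": 1},
  {"offset": [28,-33,24],"rot": [0,0,0],"gripper": 1},
])

```text
time: 1.55
eef_pos: [0.5369, -0.3199, 0.1803]
ee_rot: [[0.905, -0.048, 0.423], [-0.042, -0.999, -0.024], [0.424, 0.004, -0.906]]
ft_force: [0.8, -0.6, 0.2]
finger_gap: 0.0851
```

```bash
python3 - <<'E'
from h import *
R=Rt(PY,25);G=POLE+.025*PD
s,im=grab("wrist","w1");go(G+[0,0,.12],R,s);go(G,R,s);print(s["time"],s["joints"],s["eef_pos"],s["ft_force"])
print([proj("wrist",POLE+PD*d+[0,0,.014],s) for d in (-.085,.085)])
E
```

```text
rotvec [ 0.0048 -0.0016 -0.0005] | offset in CURRENT axes mm [9.9 1.3 0.5] | in TARGET axes mm [9.9 1.3 0.5]
rotvec [ 0.0048 -0.0016 -0.0005] | offset in CURRENT axes mm [-41.    0.8 109.2] | in TARGET axes mm [-40.8   1.3 109.2]
1.55 [-42.02104917  -3.50306393 114.80158813  20.14968988  50.43244276
  40.24984606] [ 0.53686107 -0.31991451  0.18026015] [ 0.78155976 -0.61647643  0.19724261]
[array([320.2427102 , 379.38749224]), array([319.67662365, 176.19066543])]
```

View pics/w1.png

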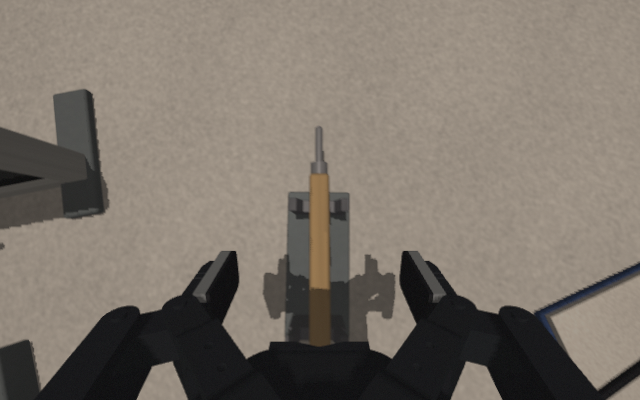

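```bash
python3 - <<'E'
from h import *
im=cv2.imread("pics/w1.png")
from station import env
s=env.sense()
e=plane("wrist",319.2,173.5,.078,s);h=plane("wrist",319.2,126,.0675,s)
print(e,h,e-.085*PD, h-.1335*PD)
hs=cv2.cvtColor(im,cv2.COLOR_BGR2HSV);m=cv2.inRange(hs,(8,80,60),(25,255,255));ys,xs=np.nonzero(m[174:285]);ys+=174
for a in (180,220,260,283): print(a,xs[ys==a].min(),xs[ys==a].max(),plane("wrist",xs[ys==a].mean(),a,.078,s))
E
```

```text
[ 0.61090424 -0.31740841  0.078     ] [ 0.65831119 -0.319425    0.0675    ] [ 0.52599174 -0.31355256  0.078     ] [ 0.52494862 -0.31336904  0.0675    ]
180 310 328 [ 0.60509689 -0.31698531  0.078     ]
220 310 329 [ 0.5699663  -0.31592978  0.078     ]
260 310 329 [ 0.53594283 -0.31448062  0.078     ]
283 309 329 [ 0.51685603 -0.31324418  0.078     ]
```

```bash
python3 - <<'E'
from h import *
s,im=grab("wrist","w2");s2=env.sense();print(s["eef_pos"],s2["eef_pos"])
hs=cv2.cvtColor(im,cv2.COLOR_BGR2HSV);m=cv2.inRange(hs,(8,80,60),(25,255,255));m[285:]=0
ys,xs=np.nonzero(m);print(ys.min());e=ys.min()
print(plane("wrist",xs[ys==e+2].mean(),e-.5,.078,s))
for a in (180,220,260,283): print(a,xs[ys==a].min(),xs[ys==a].max(),plane("wrist",xs[ys==a].mean(),a,.078,s))
g=cv2.cvtColor(im,cv2.COLOR_BGR2GRAY).astype(int);print(g[115:180,319]);print(g[200,275:365])
go(np.array([.546,-.32,.064]),Rt(PY,25),s2)
E
```

```text
[ 0.53988337 -0.31426509  0.17815916] [ 0.53796693 -0.31637052  0.17838003]
177
[ 0.60792545 -0.32417196  0.078     ]
180 318 337 [ 0.60478005 -0.3244694   0.078     ]
220 318 337 [ 0.56967334 -0.32286073  0.078     ]
260 318 337 [ 0.53565473 -0.3213047   0.078     ]
283 318 338 [ 0.51653488 -0.32085501  0.078     ]
[143 142 143 144 144 144 144 144 145 147 148 148 145 143 142 141 142 144
 145 148 144 142 139 139 141 141 142 143 144 144 144 145 146 146 146 145
 146 145 145 146 149 151 153 153 151 150 148 148 145 143 129  94  84  85
  85  85  85  85  85  85  85  85  85 105 108]
[147 148 148 149 149 147 148 148 148 147 146 146 146 148 149 148 148 149
 148 117  89  93  96  95  95  95  94  93  94  94  95  94  94  94  93  93
  95  95  94  96  95  94  83  97 113 122 126 125 125 124 122 121 120 118
 118 121 122 119 118 117 111 100  83  85  91  91  92  91  92  91  92  91
  92  91  91  89  90  89  90  91  82  88 129 144 142 140 139 142 144 145]
rotvec [-0.0013  0.001   0.0045] | offset in CURRENT axes mm [-40.8   3.2 107.2] | in TARGET axes mm [-40.9   3.3 107.1]
```

>>> jog_arm([
  {"offset": [-10,1.5,26],"rot": [0,0,0.004],"gripper": 1},
  {"offset": [-10,1.5,26],"rot": [0,0,0],"gripper": 1},
  {"offset": [-8,1,20],"rot": [0,0,0],"gripper": 1},
  {"offset": [0,0,0],"rot": [0,0,0],"gripper": 1},
  {"offset": [0,0,0],"rot": [0,0,0],"gripper": 1},
])

```text
time: 2.15
eef_pos: [0.5439, -0.3199, 0.1]
ee_rot: [[0.906, -0.04, 0.422], [-0.036, -0.999, -0.018], [0.422, 0.001, -0.907]]
ft_force: [0.1, 0.1, 0.2]
finger_gap: 0.0851
```

```bash
python3 - <<'E'
from h import *
s,im=grab("wrist","w3");go(np.array([.547,-.322,.064]),Rt(-2.5,25),s);print(s["time"],s["eef_pos"],s["ft_force"])
E
```

```text
rotvec [-0.0006  0.0005  0.0032] | offset in CURRENT axes mm [-12.3   1.9  34. ] | in TARGET axes mm [-12.4   1.9  34. ]
2.15 [ 0.54391693 -0.31992421  0.10002389] [0.10619489 0.12429015 0.24686381]
```

View pics/w3.png

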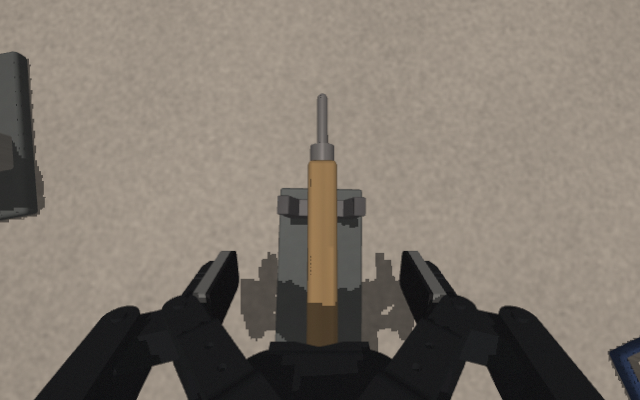

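>>> jog_arm([
  {"offset": [-6,1,17],"rot": [0,0,0.003],"gripper": 1},
  {"offset": [-6,1,16],"rot": [0,0,0],"gripper": 1},
  {"offset": [0,0,0],"rot": [0,0,0],"gripper": 1},
  {"offset": [0,0,0],"rot": [0,0,0],"gripper": 1},
])

```text
time: 2.6
eef_pos: [0.5489, -0.3253, 0.07]
ee_rot: [[0.903, -0.045, 0.428], [-0.038, -0.999, -0.024], [0.429, 0.005, -0.903]]
ft_force: [0.9, -0.3, 0.5]
finger_gap: 0.0853
```

```bash
python3 - <<'E'
from h import *
s,im=grab("wrist","w4");go(np.array([.547,-.322,.064]),Rt(-2.5,25),s);print(s["time"],s["eef_pos"],s["ft_force"])
e=plane("wrist",322,0,.078,s)
hs=cv2.cvtColor(im,cv2.COLOR_BGR2HSV);m=cv2.inRange(hs,(8,80,60),(25,255,255));m[285:]=0
ys,xs=np.nonzero(m);e=ys.min();print(e,plane("wrist",xs[ys==e+4].mean(),e-.5,.078,s))
for a in (e+5,220,260): print(a,xs[ys==a].min(),xs[ys==a].max(),plane("wrist",xs[ys==a].mean(),a,.078,s))
E
```

```text
rotvec [ 0.0051 -0.0066  0.0013] | offset in CURRENT axes mm [-4.4 -3.2  4.5] | in TARGET axes mm [-4.4 -3.2  4.6]
2.6 [ 0.54889462 -0.32526707  0.07001733] [ 0.91137851 -0.2681242   0.53637707]
156 [ 0.60790073 -0.32459301  0.078     ]
161 296 329 [ 0.60508789 -0.3244753   0.078     ]
220 295 330 [ 0.57574884 -0.32324616  0.078     ]
260 295 330 [ 0.55666577 -0.32244528  0.078     ]
```

View pics/w4.png

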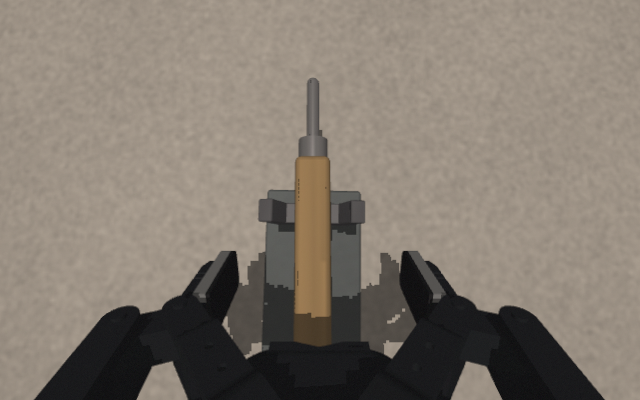

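>>> jog_arm([
  {"offset": [-4,-3,5],"rot": [0,-0.006,0],"gripper": 1},
  {"offset": [0,0,0],"rot": [0,0,0],"gripper": 1},
])

```text
time: 2.85
eef_pos: [0.5479, -0.3224, 0.0648]
ee_rot: [[0.905, -0.045, 0.423], [-0.038, -0.999, -0.025], [0.424, 0.006, -0.906]]
ft_force: [-0.3, -0.3, -0.3]
finger_gap: 0.0853
```

```bash
python3 - <<'E'
from h import *
for i in range(3):
  s=env.sense();im=env.read_camera("top");print(s["time"],s["eef_pos"],np.abs(s["qvel"]).max());go(np.array([.547,-.322,.064]),Rt(-2.5,25),s)
cv2.imwrite("pics/top1.png",im[:,:,::-1])
E
```

```text
2.85 [ 0.54785512 -0.32241266  0.06482341] 1.3009278907650568
rotvec [ 0.0062 -0.0016  0.0019] | offset in CURRENT axes mm [-1.1 -0.4  0.4] | in TARGET axes mm [-1.1 -0.4  0.4]
2.9 [ 0.54832866 -0.32292117  0.06558903] 0.6075641798694913
rotvec [ 0.0071 -0.0029  0.002 ] | offset in CURRENT axes mm [-1.9 -0.9  0.9] | in TARGET axes mm [-1.9 -0.9  0.9]
2.95 [ 0.54851423 -0.32312838  0.06583994] 0.22691307442216205
rotvec [ 0.0074 -0.0033  0.0021] | offset in CURRENT axes mm [-2.2 -1.1  1. ] | in TARGET axes mm [-2.2 -1.1  1. ]
```

>>> jog_arm([
  {"offset": [0,-1,1],"rot": [0.005,0,0],"gripper": 0},
  {"offset": [0,0,0],"rot": [0,0,0],"gripper": 0},
  {"offset": [0,0,0],"rot": [0,0,0],"gripper": 0},
  {"offset": [0,0,0],"rot": [0,0,0],"gripper": 0},
  {"offset": [0,0,0],"rot": [0,0,0],"gripper": 0},
  {"offset": [0,0,0],"rot": [0,0,0],"gripper": 0},
  {"offset": [0,0,0],"rot": [0,0,0],"gripper": 0},
  {"offset": [0,0,0],"rot": [0,0,0],"gripper": 0},
])

```text
time: 3.8
eef_pos: [0.5493, -0.3224, 0.0657]
ee_rot: [[0.904, -0.042, 0.426], [-0.037, -0.999, -0.021], [0.426, 0.003, -0.905]]
ft_force: [0.1, -0.3, 0.1]
finger_gap: 0.0172
```

```bash
python3 - <<'E'
from h import *
s,im=grab("wrist","w5");print(s)
hs=cv2.cvtColor(im,cv2.COLOR_BGR2HSV);m=cv2.inRange(hs,(8,80,60),(25,255,255));m[275:]=0
ys,xs=np.nonzero(m);e=ys.min();print(e,plane("wrist",xs[ys==e+4].mean(),e-.5,.078,s))
for a in (e+5,220,260): print(a,xs[ys==a].min(),xs[ys==a].max(),plane("wrist",xs[ys==a].mean(),a,.078,s))
print(proj("wrist",s["eef_pos"],s))
E
```

```text
{'time': 3.8, 'joints': array([-41.43400778,   6.69141093, 116.93786025,  25.07122428,
        38.88517168,  33.71679623]), 'qvel': array([-0.04492603,  0.13800538,  0.05481493, -0.06901164, -0.04118174,
        0.04942704]), 'effort': array([ 1.58316619e-02, -3.64474618e+01, -3.10585105e+01,  6.80914968e-01,
       -7.60072041e-01,  3.10636780e-03]), 'eef_pos': array([ 0.54934293, -0.32238744,  0.06565345]), 'ee_rot': array([[ 0.90379262, -0.04248342,  0.42585686],
       [-0.03703093, -0.99909178, -0.02107881],
       [ 0.42636559,  0.003281  , -0.90454498]]), 'ft_force': array([ 0.05961778, -0.33870029,  0.12189528]), 'ft_torque': array([-0.02043115,  0.28182358,  0.03789641]), 'finger_gap': 0.017239062939112624}
154 [ 0.60802339 -0.32482976  0.078     ]
159 302 336 [ 0.60529893 -0.32471382  0.078     ]
220 301 337 [ 0.57592771 -0.323464    0.078     ]
260 301 337 [ 0.55744988 -0.32267775  0.078     ]
[319.00314787 273.81003723]
```

View pics/w5.png

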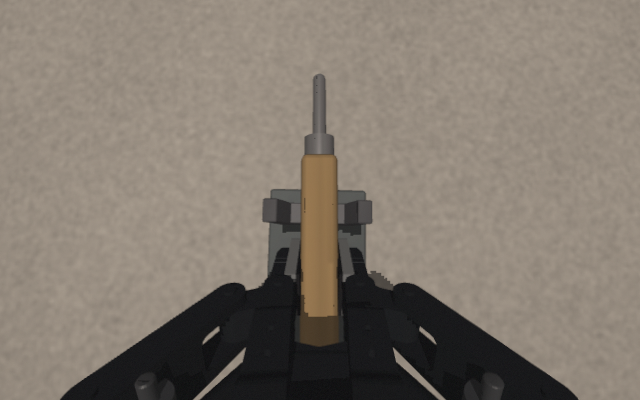

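```bash
python3 - <<'E'
import numpy as np
np.savez("grasp.npz",p=[0.5493,-0.3224,0.0657],R=np.array([[ 0.90379262, -0.04248342,  0.42585686],[-0.03703093, -0.99909178, -0.02107881],[ 0.42636559,  0.003281  , -0.90454498]]))
E
cat >> h.py <<'E'
try:
    _g=np.load("grasp.npz");GP,GR=_g["p"],_g["R"]
    GY=-2.43;GD=Ro.from_euler('z',GY,degrees=True).as_matrix()
    GC=np.array([.608,-.3248,.064])-.085*GD[:,0]
    TIPt=GR.T@(GC+.130*GD[:,0]-[0,0,.018]-GP)   # tip in tool frame
    PRt=GR.T@GD                                 # pole axes in tool frame
except Exception as e: print(e)
RING=np.array([.577,.081,.272]);SY=8.2
SM=Ro.from_euler('z',SY,degrees=True).as_matrix()
def tip(s): return s["eef_pos"]+s["ee_rot"]@TIPt
def tcpfor(tipP,M): # pole axes M at tip
    R=M@PRt.T; return tipP-R@TIPt,R
def rel(s): return SM.T@(tip(s)-RING)
E
python3 - <<'E'
from h import *
print(TIPt)
E
```

```text
[ 0.08544685 -0.00016441  0.06205447]
```

>>> jog_arm([
  {"offset": [4,0,-9],"rot": [0,0,0],"gripper": 0},
  {"offset": [12,0,-27],"rot": [0,0,0],"gripper": 0},
  {"offset": [20,0,-42],"rot": [0,0,0],"gripper": 0},
  {"offset": [20,0,-42],"rot": [0,0,0],"gripper": 0},
  {"offset": [20,0,-42],"rot": [0,0,0],"gripper": 0},
  {"offset": [20,0,-42],"rot": [0,0,0],"gripper": 0},
  {"offset": [10,0,-20],"rot": [0,0,0],"gripper": 0},
  {"offset": [0,0,0],"rot": [0,0,0],"gripper": 0},
])

```text
time: 4.65
eef_pos: [0.547, -0.3196, 0.3211]
ee_rot: [[0.908, -0.043, 0.417], [-0.04, -0.999, -0.017], [0.418, -0.001, -0.909]]
ft_force: [0.1, -0.6, -1.6]
finger_gap: 0.0171
```

```bash
python3 - <<'E'
from h import *
s,im=grab("wrist","w6");print(s["time"],s["eef_pos"],s["ft_force"],s["ft_torque"],s["finger_gap"]);s2=env.sense()
for d in (.09,.13): # retract 
  P,R=tcpfor(RING+SM@np.array([-.06,0,-.009]),SM)
go(P,R,s2)
E
```

```text
4.65 [ 0.54701576 -0.31958877  0.32114573] [ 0.06316857 -0.5582189  -1.56372667] [-0.01225798  0.29908792  0.01580251] 0.017115109974572044
rotvec [ 0.0728  0.0115 -0.1715] | offset in CURRENT axes mm [-150.1 -370.7  -27.3] | in TARGET axes mm [ -84.3 -391.9   -0.8]
```

View pics/w6.png

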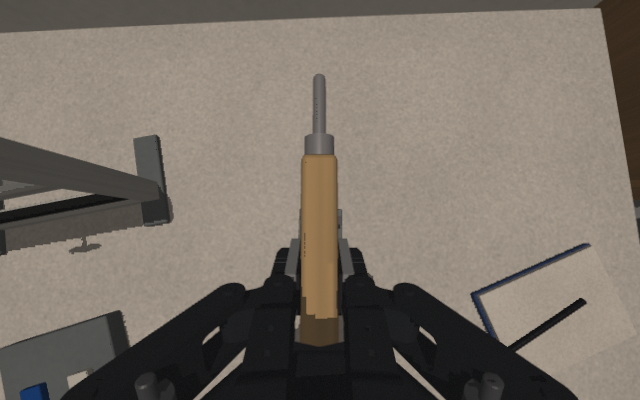

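>>> jog_arm([
  {"offset": [-20,0,-4],"rot": [0.036,0.006,-0.086],"gripper": 0},
  {"offset": [-20,0,-4],"rot": [0.036,0.006,-0.086],"gripper": 0},
  {"offset": [-15,-40,-2],"rot": [0,0,0],"gripper": 0},
  {"offset": [-15,-45,-2],"rot": [0,0,0],"gripper": 0},
  {"offset": [-10,-45,-2],"rot": [0,0,0],"gripper": 0},
  {"offset": [-10,-45,-2],"rot": [0,0,0],"gripper": 0},
  {"offset": [-10,-45,-2],"rot": [0,0,0],"gripper": 0},
  {"offset": [-10,-45,-2],"rot": [0,0,0],"gripper": 0},
])

```text
time: 5.5
eef_pos: [0.3881, -0.0603, 0.2654]
ee_rot: [[0.909, 0.14, 0.393], [0.119, -0.99, 0.077], [0.4, -0.023, -0.916]]
ft_force: [0.4, 0.9, -1.1]
finger_gap: 0.017
```

```bash
python3 - <<'E'
from h import *
s2=env.sense();P,R=tcpfor(RING+SM@np.array([-.06,0,-.009]),SM)
go(P,R,s2);print(s2["eef_pos"],s2["joints"],rel(s2))
E
```

```text
rotvec [-0.0229  0.0289 -0.0134] | offset in CURRENT axes mm [  45.3 -113.3    3.8] | in TARGET axes mm [  46.8 -112.8    2.5]
[ 0.38807692 -0.06029461  0.26543419] [-25.92257548 -44.97702599 135.01182842  14.74099396  71.30303158
  53.87285177] [-0.10400613 -0.11251038 -0.02924433]
```

>>> jog_arm([
  {"offset": [3,-38,-5],"rot": [-0.023,0.029,-0.013],"gripper": 0},
  {"offset": [3,-38,-5],"rot": [0,0,0],"gripper": 0},
  {"offset": [3,-30,-5],"rot": [0,0,0],"gripper": 0},
  {"offset": [0,0,0],"rot": [0,0,0],"gripper": 0},
  {"offset": [0,0,0],"rot": [0,0,0],"gripper": 0},
])

```text
time: 6.0
eef_pos: [0.367, 0.0532, 0.2668]
ee_rot: [[0.902, 0.15, 0.405], [0.135, -0.989, 0.064], [0.41, -0.003, -0.912]]
ft_force: [-0.5, 0.7, -1.5]
finger_gap: 0.0174
```

```bash
python3 - <<'E'
from h import *
s,im=grab("side","side1");s2,it=grab("top","top2")
P,R=tcpfor(RING+SM@np.array([-.06,0,-.009]),SM)
go(P,R,s2);print(s2["eef_pos"],s2["joints"],rel(s2))
print("tip side",proj("side",tip(s2)),"ring side",proj("side",RING),"top",proj("top",tip(s2)),proj("top",RING))
crop(im,"s1c",225,115,385,235,5)
crop(it,"t2c",220,100,360,200,5)
E
```

```text
rotvec [-0.0087  0.0188  0.0025] | offset in CURRENT axes mm [50.4  2.3  5. ] | in TARGET axes mm [50.3  2.2  6. ]
[0.36707467 0.0527958  0.26665531] [ -3.76265749 -51.51349945 137.93515135   5.51522217  70.03533674
  76.94520963] [-0.10844565  0.00286715 -0.02699507]
tip side [309.8890319 181.5042775] ring side [284.75316944 164.59313544] top [299.99157709 186.85352949] [291.84570614 147.49148784]
```

View pics/s1c.png

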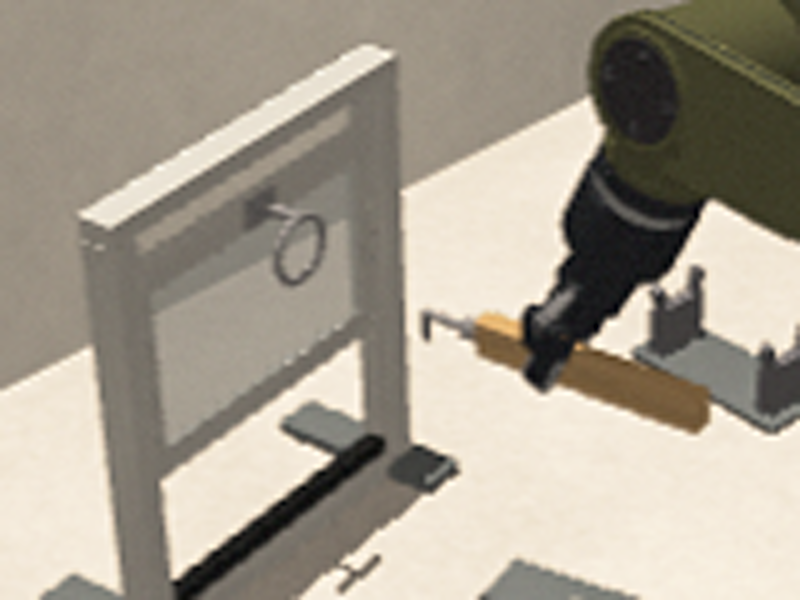

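View pics/t2c.png

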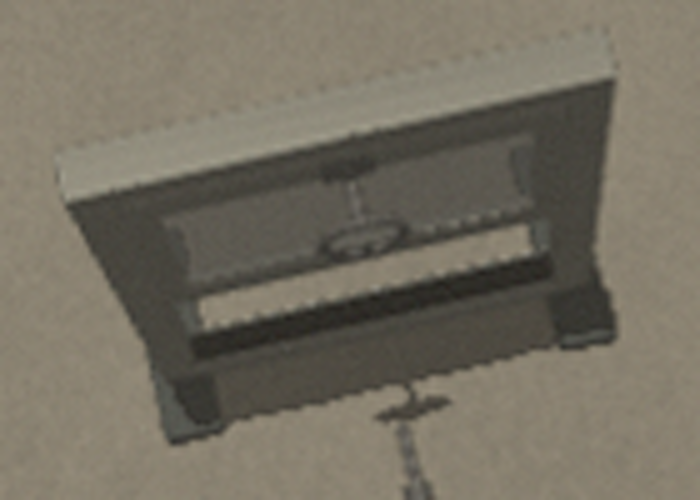

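```bash
python3 - <<'E'
from h import *
s=env.sense();P,R=tcpfor(RING+SM@np.array([-.03,0,-.009]),SM);go(P,R,s);print(R.T@SM[:,0],R.T@[0,0,1])
E
```

```text
rotvec [-0.0076  0.018   0.0009] | offset in CURRENT axes mm [77.3  1.6 17.8] | in TARGET axes mm [77.   1.4 19.2]
[ 9.04549966e-01 -8.49374822e-05  4.26367631e-01] [ 0.42636559  0.003281   -0.90454498]
```

>>> jog_arm([
  {"offset": [26,0.5,-6],"rot": [-0.007,0.018,0],"gripper": 0},
  {"offset": [26,0.5,13],"rot": [0,0,0],"gripper": 0},
  {"offset": [22,0,11],"rot": [0,0,0],"gripper": 0},
  {"offset": [0,0,0],"rot": [0,0,0],"gripper": 0},
  {"offset": [0,0,0],"rot": [0,0,0],"gripper": 0},
])

```text
time: 6.6
eef_pos: [0.4449, 0.0536, 0.2772]
ee_rot: [[0.9, 0.127, 0.416], [0.117, -0.992, 0.05], [0.419, 0.003, -0.908]]
ft_force: [0.6, 0.7, -1.4]
finger_gap: 0.0173
```

```bash
cat > look.py <<'E'
from h import *
import sys
n=sys.argv[1]
s,im=grab("side","side"+n);s1,iw=grab("wrist","wr"+n);s2=env.sense()
P,R=tcpfor(RING+SM@np.array([float(a) for a in sys.argv[2:5]]),SM)
print(s2["time"],s2["ft_force"],"rel",rel(s),rel(s2));go(P,R,s2)
print("tip side",proj("side",tip(s)),"ring side",proj("side",RING),"wrist tip",proj("wrist",tip(s1),s1),"ring",proj("wrist",RING,s1))
crop(im,f"sc{n}",245,125,345,225,6)
E
python3 look.py 2 0.016 0 -0.009
```

```text
6.7 [-0.22336697 -0.0497023  -1.55954332] rel [-0.03104429 -0.0098609  -0.01530783] [-0.03133118 -0.00941877 -0.0147898 ]
rotvec [ 0.0066  0.0065 -0.0137] | offset in CURRENT axes mm [44.9 -8.5 15.1] | in TARGET axes mm [44.9 -7.8 15.5]
tip side [293.90197359 169.91859561] ring side [284.75316944 164.59313544] wrist tip [318.42394263  96.23098433] ring [300.55251839  32.69296217]
```

View pics/sc2.png

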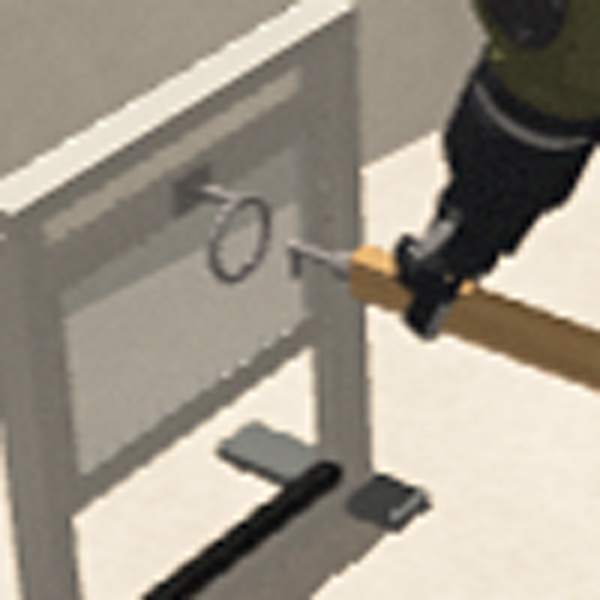

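View pics/wr2.png

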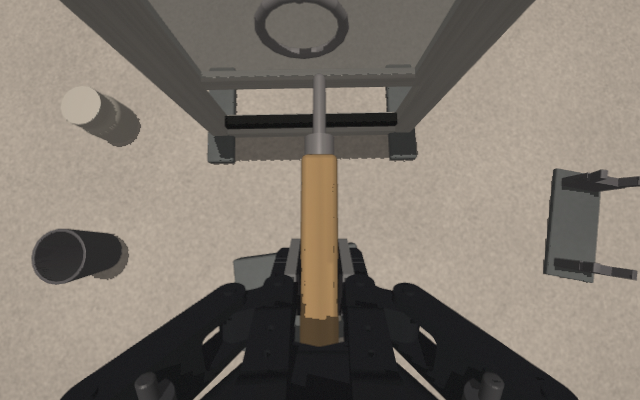

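```bash
python3 - <<'E'
from h import *
im=cv2.imread("pics/wr2.png");crop(im,"wr2c",230,0,370,100,5)
E
```

```text
(no output)
```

View pics/wr2c.png

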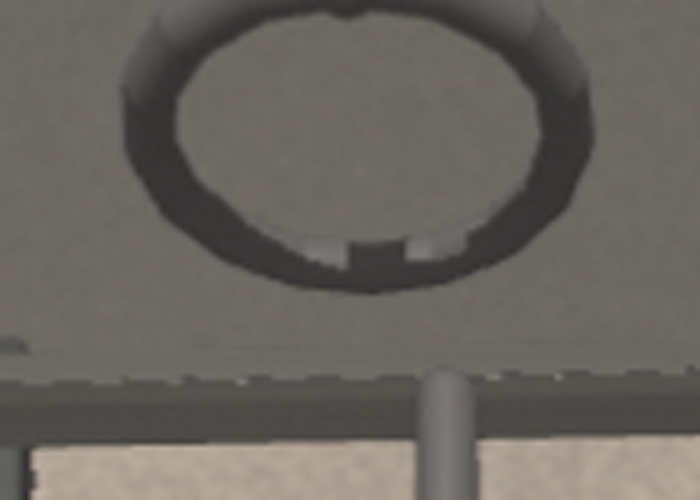

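```bash
cat > fit.py <<'E'
from h import *
from scipy.optimize import least_squares
s={"eef_pos":None}
E
python3 - <<'E'
from h import *
from scipy.optimize import least_squares
s=env.sense() # settled; picture taken 0.05s before
print(s["eef_pos"])
W=np.array([[230+150.5/5-.4,120/5-.4],[230+567.5/5-.4,120/5-.4],[230+367/5-.4,268/5-.4]])
off=[SM@[0,.024,0],SM@[0,-.024,0],np.array([0,0,-.024])]
for o,w in zip(off,W): print(proj("wrist",RING+o,s),w)
f=lambda x:np.r_[(np.array([proj("wrist",x+o,s) for o in off])-W).ravel(), .7*(proj("side",x)-[284.6,164.2]), .7*(proj("top",x)-[292.1,147.3])]
r=least_squares(f,RING);print(r.x,np.round(r.fun,2),SM.T@(r.x-RING))
E
```

```text
[0.44457056 0.05390593 0.27758072]
[259.78387018  33.54887893] [259.7  23.6]
[342.88880722  32.53938836] [343.1  23.6]
[303.44038317  57.76730077] [303.   53.2]
[0.57950081 0.08118929 0.27555456] [-0.84  1.59  0.53  0.57  0.39 -2.29 -0.31 -0.52 -0.33 -0.76] [ 0.00250224 -0.00016933  0.00355456]
```

```bash
sed -i 's/^RING=np.array(\[.577,.081,.272\])/RING=np.array([.579,.0811,.275])/' h.py; python3 - <<'E'
from h import *
s=env.sense()
for x in (-.03,.017):
  P,R=tcpfor(RING+SM@np.array([x,0,-.009]),SM);print(rel(s));go(P,R,s)
E
```

```text
[-0.033325   -0.00923249 -0.0177898 ]
rotvec [ 0.0066  0.0065 -0.0137] | offset in CURRENT axes mm [ 6.2 -7.7 -6.1] | in TARGET axes mm [ 6.4 -7.6 -6. ]
[-0.033325   -0.00923249 -0.0177898 ]
rotvec [ 0.0066  0.0065 -0.0137] | offset in CURRENT axes mm [48.8 -8.4 13.7] | in TARGET axes mm [48.9 -7.6 14. ]
```

First align laterally and in height, then advance.

>>> jog_arm([
  {"offset": [6,-8,-6],"rot": [0.007,0.007,-0.014],"gripper": 0},
  {"offset": [0,0,0],"rot": [0,0,0],"gripper": 0},
  {"offset": [0,0,0],"rot": [0,0,0],"gripper": 0},
])

```text
time: 7.0
eef_pos: [0.4456, 0.0619, 0.2866]
ee_rot: [[0.894, 0.142, 0.425], [0.13, -0.99, 0.058], [0.429, 0.003, -0.903]]
ft_force: [0.9, -0.5, -1.5]
finger_gap: 0.017
```

```bash
python3 look.py 3 0.017 0 -0.009
```

```text
7.1 [-0.23076192 -0.26474729 -2.23533562] rel [-0.03100767  0.00012079 -0.00783542] [-3.08151285e-02  8.68160344e-05 -7.59718454e-03]
rotvec [ 0.0001 -0.0031 -0.0003] | offset in CURRENT axes mm [42.8  0.1 21.5] | in TARGET axes mm [42.8  0.1 21.4]
tip side [291.47725641 168.32301077] ring side [284.28800611 163.6381483 ] wrist tip [318.40047204  96.21361505] ring [318.6284665   42.14373412]
```

View pics/wr3.png

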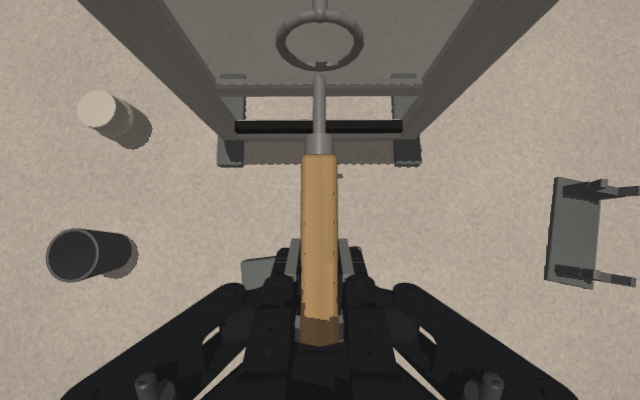

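View pics/sc3.png

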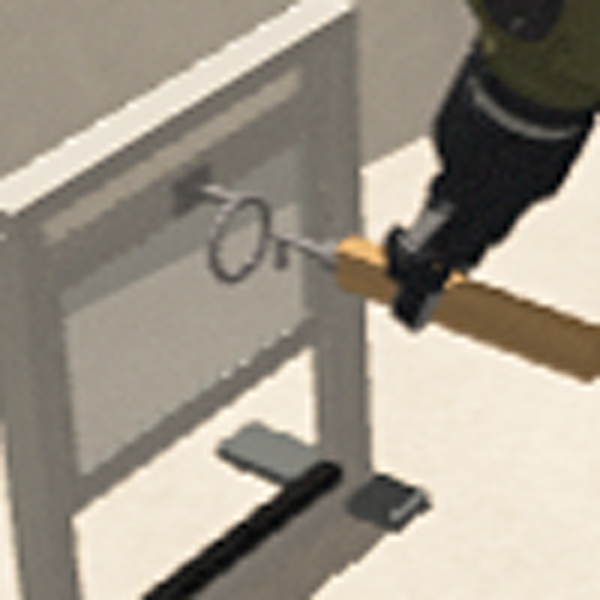

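>>> jog_arm([
  {"offset": [15,0,7.5],"rot": [0,0,0],"gripper": 0},
  {"offset": [15,0,7.5],"rot": [0,0,0],"gripper": 0},
  {"offset": [8,0,4],"rot": [0,0,0],"gripper": 0},
  {"offset": [0,0,0],"rot": [0,0,0],"gripper": 0},
  {"offset": [0,0,0],"rot": [0,0,0],"gripper": 0},
])

```text
time: 7.6
eef_pos: [0.4882, 0.0686, 0.2864]
ee_rot: [[0.893, 0.143, 0.426], [0.131, -0.99, 0.058], [0.43, 0.004, -0.903]]
ft_force: [0.3, -1.0, -1.9]
finger_gap: 0.0169
```

```bash
python3 look.py 4 0.017 0 -0.009
```

```text
7.7 [-0.27246659 -0.07870369 -1.89524037] rel [ 0.0121874   0.00074706 -0.00793176] [ 0.0121025   0.00067374 -0.00770259]
rotvec [ 0.0001 -0.0046  0.0009] | offset in CURRENT axes mm [4.1 0.6 2.9] | in TARGET axes mm [4.2 0.6 2.9]
tip side [281.52409478 164.69845607] ring side [284.28800611 163.6381483 ] wrist tip [318.39934024  96.21121809] ring [319.66161268 109.50323346]
```

View pics/wr4.png

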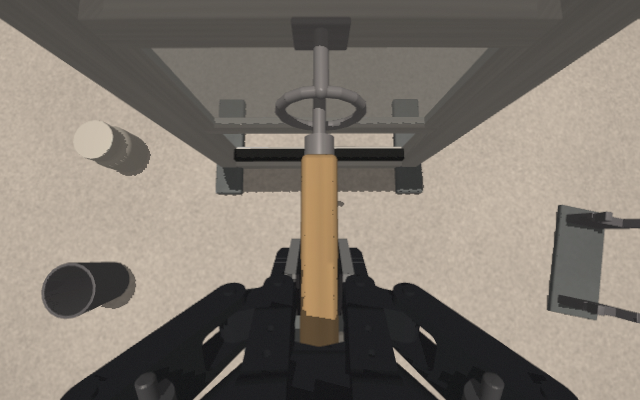

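View pics/sc4.png

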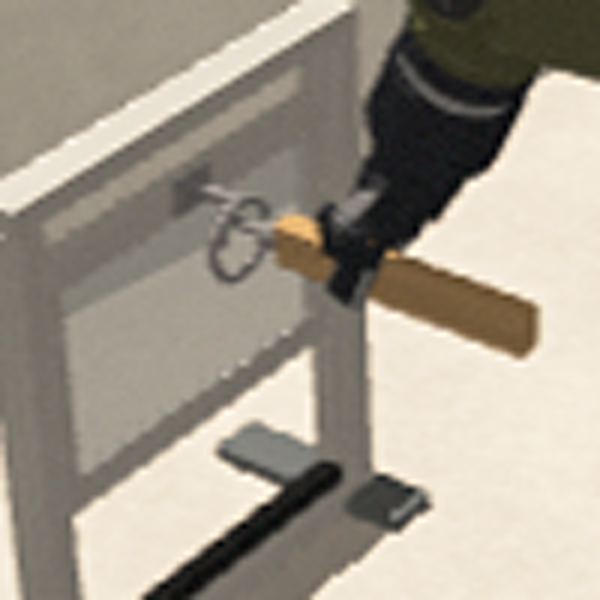

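>>> jog_arm([
  {"offset": [5,1,2],"rot": [0,-0.004,0],"gripper": 0},
  {"offset": [-3.4,0,7.2],"rot": [0,0,0],"gripper": 0},
  {"offset": [-3.4,0,7.2],"rot": [0,0,0],"gripper": 0},
  {"offset": [0,0,0],"rot": [0,0,0],"gripper": 0},
  {"offset": [0,0,0],"rot": [0,0,0],"gripper": 0},
])

```text
time: 8.2
eef_pos: [0.493, 0.068, 0.2691]
ee_rot: [[0.895, 0.143, 0.422], [0.131, -0.99, 0.058], [0.426, 0.004, -0.905]]
ft_force: [0.5, 0.5, -1.3]
finger_gap: 0.0172
```

```bash
python3 look.py 5 0.017 0 -0.035
```

```text
8.3 [ 0.32446883 -0.30711569 -1.36929313] rel [ 0.01671282 -0.00053766 -0.02560407] [ 0.01675711 -0.0005495  -0.02541389]
rotvec [ 0.0003 -0.      0.0007] | offset in CURRENT axes mm [-3.9 -0.6  8.8] | in TARGET axes mm [-3.9 -0.6  8.8]
tip side [281.04760257 168.58316927] ring side [284.28800611 163.6381483 ] wrist tip [318.39952513  96.21812805] ring [317.50890438 103.32759494]
```

>>> jog_arm([
  {"offset": [-1.3,0,2.7],"rot": [0,0,0],"gripper": 0},
  {"offset": [-1.3,0,2.7],"rot": [0,0,0],"gripper": 0},
  {"offset": [-0.9,0,1.8],"rot": [0,0,0],"gripper": 0},
  {"offset": [0,0,0],"rot": [0,0,0],"gripper": 0},
])

```text
time: 8.7
eef_pos: [0.4931, 0.068, 0.2613]
ee_rot: [[0.895, 0.143, 0.423], [0.131, -0.99, 0.058], [0.427, 0.004, -0.904]]
ft_force: [0.4, -0.1, -0.9]
finger_gap: 0.0173
```

```bash
python3 look.py 6 0.017 0 -0.035
```

```text
8.8 [-0.29438237  0.92002277 -2.3891521 ] rel [ 0.0168577  -0.00058504 -0.03331679] [ 0.01703274 -0.0005996  -0.03286879]
rotvec [ 0.0005 -0.0017  0.0007] | offset in CURRENT axes mm [-0.8 -0.6  1.8] | in TARGET axes mm [-0.8 -0.6  1.8]
tip side [281.15327709 170.48171191] ring side [284.28800611 163.6381483 ] wrist tip [318.39976449  96.21558163] ring [317.43175485  97.23015212]
```

View pics/sc6.png

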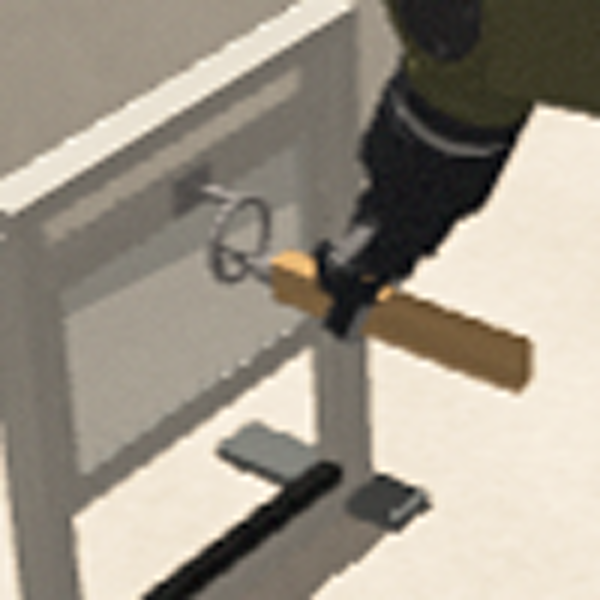

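View pics/wr6.png

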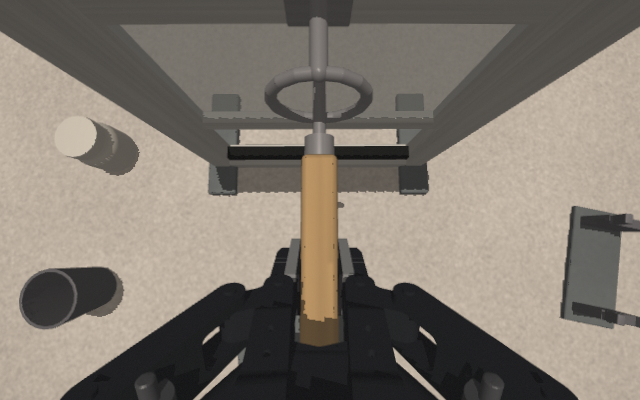

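>>> jog_arm([
  {"offset": [-0.9,-0.3,1.8],"rot": [0,0,0],"gripper": 0},
  {"offset": [-0.9,0,1.8],"rot": [0,0,0],"gripper": 0},
])

```text
time: 9.0
eef_pos: [0.4934, 0.0683, 0.2581]
ee_rot: [[0.894, 0.143, 0.425], [0.131, -0.99, 0.058], [0.429, 0.004, -0.903]]
ft_force: [0.1, -0.7, -1.8]
finger_gap: 0.0172
```

>>> jog_arm([
  {"offset": [-0.9,0,1.8],"rot": [0,0,0],"gripper": 0},
  {"offset": [-0.9,0,1.8],"rot": [0,0,0],"gripper": 0},
])

```text
time: 9.2
eef_pos: [0.4941, 0.0683, 0.2555]
ee_rot: [[0.892, 0.143, 0.428], [0.131, -0.99, 0.058], [0.432, 0.004, -0.902]]
ft_force: [-2.5, -0.1, 2.1]
finger_gap: 0.0172
```

>>> jog_arm([
  {"offset": [-0.9,0,1.8],"rot": [0,0,0],"gripper": 0},
  {"offset": [-0.9,0,1.8],"rot": [0,0,0],"gripper": 0},
])

```text
time: 9.4
eef_pos: [0.4947, 0.0684, 0.253]
ee_rot: [[0.891, 0.143, 0.431], [0.131, -0.99, 0.058], [0.435, 0.005, -0.901]]
ft_force: [-3.3, 0.7, 2.5]
finger_gap: 0.017
```

```bash
cat > st.py <<'E'
from h import *
import sys
z=float(sys.argv[1]); x=float(sys.argv[2]) if len(sys.argv)>2 else .014
s=env.sense();P,R=tcpfor(RING+SM@np.array([x,0,z]),SM);print(s["time"],"rel",np.round(rel(s),4),"F",np.round(s["ft_force"],2),"T",np.round(s["ft_torque"],2),s["finger_gap"]);go(P,R,s)
E
python3 st.py -0.045
```

```text
9.4 rel [ 0.0186 -0.0004 -0.0408] F [-3.3   0.74  2.46] T [0.02 0.12 0.07] 0.0169518340335036
rotvec [ 0.0011 -0.009   0.0012] | offset in CURRENT axes mm [-5.4 -0.5  1. ] | in TARGET axes mm [-5.4 -0.5  1.1]
```

>>> jog_arm([
  {"offset": [-2.6,0,2.2],"rot": [0,-0.005,0],"gripper": 0},
  {"offset": [-2.6,0,3.2],"rot": [0,-0.005,0],"gripper": 0},
  {"offset": [-2.6,0,4.2],"rot": [0,-0.003,0],"gripper": 0},
  {"offset": [-2.6,0,4.6],"rot": [0,-0.002,0],"gripper": 0},
])

```text
time: 9.8
eef_pos: [0.4942, 0.0682, 0.2386]
ee_rot: [[0.893, 0.143, 0.426], [0.131, -0.99, 0.057], [0.43, 0.005, -0.903]]
ft_force: [1.3, 1.0, 2.1]
finger_gap: 0.0172
```

```bash
python3 st.py -0.1
```

```text
9.8 rel [ 0.0181 -0.0006 -0.0557] F [1.32 0.97 2.12] T [ 0.21 -0.48  0.08] 0.017249722893159087
rotvec [ 0.0015 -0.0042  0.0012] | offset in CURRENT axes mm [-22.5  -0.8  37.9] | in TARGET axes mm [-22.3  -0.7  38. ]
```

>>> jog_arm([
  {"offset": [-3.8,0,7],"rot": [0,-0.004,0],"gripper": 0},
  {"offset": [-3.8,0,7],"rot": [0,-0.003,0],"gripper": 0},
  {"offset": [-3.8,0,7],"rot": [0,-0.002,0],"gripper": 0},
  {"offset": [-3.8,0,7],"rot": [0,-0.002,0],"gripper": 0},
])

```text
time: 10.2
eef_pos: [0.4936, 0.0679, 0.2053]
ee_rot: [[0.896, 0.143, 0.42], [0.132, -0.99, 0.056], [0.424, 0.005, -0.906]]
ft_force: [2.9, 1.0, 2.0]
finger_gap: 0.017
```

```bash
python3 look.py 7 0.014 0 -0.12
```

```text
10.3 [-0.57706828 -1.33031435  1.32675957] rel [ 0.01727738 -0.00075173 -0.0897096 ] [ 0.01566226 -0.00066085 -0.09229208]
rotvec [0.0012 0.0085 0.001 ] | offset in CURRENT axes mm [-13.6  -0.8  25.2] | in TARGET axes mm [-13.8  -0.8  25.1]
tip side [282.0198622  184.16170558] ring side [284.28800611 163.6381483 ] wrist tip [318.40004521  96.23079788] ring [317.23199005   0.95487719]
```

View pics/sc7.png

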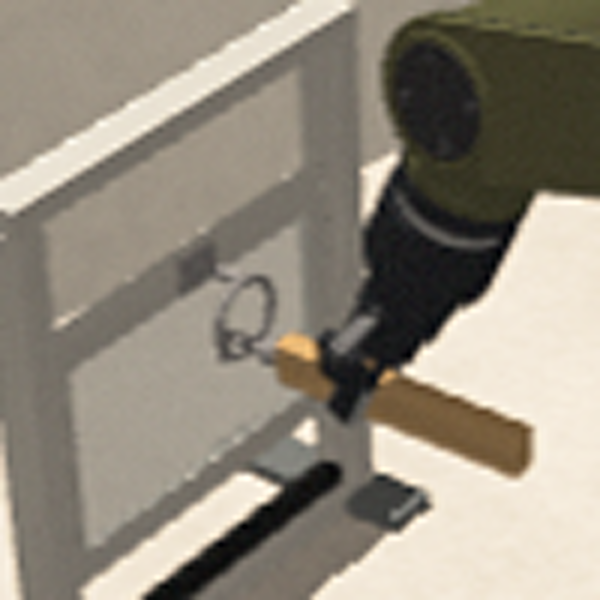

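View pics/wr7.png

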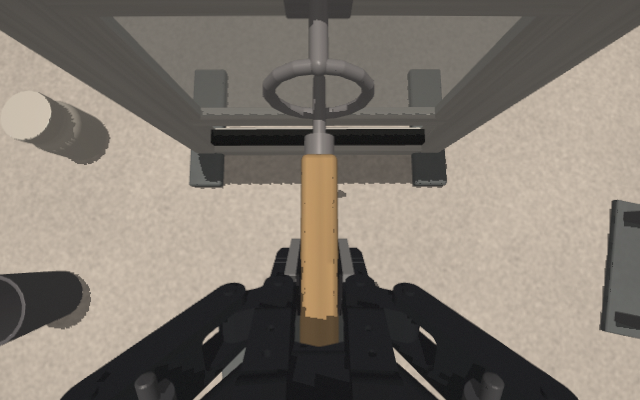

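>>> jog_arm([
  {"offset": [-2.5,0,6],"rot": [0,0.002,0],"gripper": 0},
  {"offset": [-2.7,0,6],"rot": [0,0,0],"gripper": 0},
  {"offset": [-2.7,0,6],"rot": [0,-0.001,0],"gripper": 0},
  {"offset": [-2.2,0,4.5],"rot": [0,-0.001,0],"gripper": 0},
])

```text
time: 10.7
eef_pos: [0.4923, 0.0677, 0.1771]
ee_rot: [[0.898, 0.143, 0.415], [0.132, -0.99, 0.055], [0.419, 0.005, -0.908]]
ft_force: [0.5, 1.2, 1.9]
finger_gap: 0.0173
```

```bash
python3 st.py -0.135
```

```text
10.7 rel [ 0.0159 -0.0008 -0.1185] F [0.46 1.22 1.86] T [ 0.19 -0.53  0.16] 0.017258225311565883
rotvec [0.0014 0.0082 0.0011] | offset in CURRENT axes mm [-9.1 -0.9 14.9] | in TARGET axes mm [-9.3 -0.9 14.8]
```

>>> jog_arm([
  {"offset": [-1.1,0,2.4],"rot": [0,0.002,0],"gripper": 0},
  {"offset": [-1.1,0,2.4],"rot": [0,0.001,0],"gripper": 0},
  {"offset": [-1.1,0,2.4],"rot": [0,0,0],"gripper": 0},
  {"offset": [-1.1,0,2.2],"rot": [0,0,0],"gripper": 0},
])

```text
time: 11.1
eef_pos: [0.4922, 0.0676, 0.1654]
ee_rot: [[0.897, 0.143, 0.418], [0.132, -0.99, 0.056], [0.421, 0.005, -0.907]]
ft_force: [1.2, 0.5, 2.8]
finger_gap: 0.0174
```

```bash
python3 look.py 8 0.014 0 -0.138
```

```text
11.2 [0.94086649 0.60453968 1.23706812] rel [ 0.01578818 -0.00086086 -0.12993074] [ 0.01546386 -0.00085026 -0.13043249]
rotvec [0.0012 0.0067 0.0011] | offset in CURRENT axes mm [-4.9 -0.9  6.8] | in TARGET axes mm [-5.  -0.9  6.8]
tip side [283.00732799 193.78960451] ring side [284.28800611 163.6381483 ] wrist tip [318.40007144  96.2282061 ] ring [ 315.86354913 -198.27136468]
```

View pics/sc8.png

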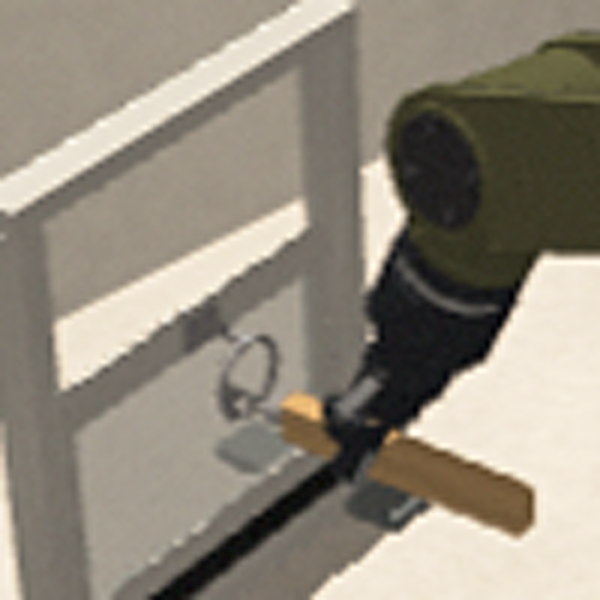

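>>> jog_arm([
  {"offset": [-0.7,0,1.4],"rot": [0,0.001,0],"gripper": 0},
  {"offset": [-0.7,0,1.4],"rot": [0,0.001,0],"gripper": 0},
  {"offset": [-0.7,0,1.4],"rot": [0,0.001,0],"gripper": 0},
])

```text
time: 11.5
eef_pos: [0.4919, 0.0676, 0.1604]
ee_rot: [[0.896, 0.143, 0.42], [0.132, -0.99, 0.056], [0.424, 0.005, -0.906]]
ft_force: [1.2, 0.3, 1.8]
finger_gap: 0.0174
```

>>> jog_arm([
  {"offset": [-0.6,0,1.2],"rot": [0,0.001,0],"gripper": 0},
  {"offset": [-0.6,0,1.2],"rot": [0,0,0],"gripper": 0},
])

```text
time: 11.7
eef_pos: [0.4918, 0.0675, 0.1576]
ee_rot: [[0.896, 0.143, 0.421], [0.132, -0.99, 0.056], [0.425, 0.005, -0.905]]
ft_force: [0.8, 0.8, 1.5]
finger_gap: 0.0173
```

```bash
python3 st.py -0.138
```

```text
11.7 rel [ 0.0155 -0.0009 -0.1373] F [0.82 0.8  1.55] T [ 0.13 -0.37  0.13] 0.017343144050835528
rotvec [0.0013 0.0018 0.0012] | offset in CURRENT axes mm [-1.8 -0.9  0.1] | in TARGET axes mm [-1.8 -0.9  0.1]
```

>>> jog_arm([
  {"offset": [-0.5,0,1.0],"rot": [0,0.001,0],"gripper": 0},
  {"offset": [-0.5,0,1.0],"rot": [0,0,0],"gripper": 0},
])

```text
time: 11.9
eef_pos: [0.4918, 0.0675, 0.1552]
ee_rot: [[0.895, 0.143, 0.422], [0.132, -0.99, 0.056], [0.426, 0.005, -0.905]]
ft_force: [-1.0, 0.1, 2.6]
finger_gap: 0.0173
```

>>> jog_arm([
  {"offset": [-0.5,0,1.0],"rot": [0,0,0],"gripper": 0},
  {"offset": [-0.5,0,1.0],"rot": [0,0,0],"gripper": 0},
])

```text
time: 12.1
eef_pos: [0.4921, 0.0675, 0.1539]
ee_rot: [[0.895, 0.143, 0.423], [0.132, -0.99, 0.056], [0.427, 0.005, -0.904]]
ft_force: [-1.6, 0.4, 4.9]
finger_gap: 0.0173
```

>>> jog_arm([
  {"offset": [-0.5,0,1.0],"rot": [0,0,0],"gripper": 0},
  {"offset": [-0.5,0,1.0],"rot": [0,0,0],"gripper": 0},
])

```text
time: 12.3
eef_pos: [0.4924, 0.0675, 0.153]
ee_rot: [[0.894, 0.144, 0.424], [0.132, -0.99, 0.056], [0.428, 0.006, -0.904]]
ft_force: [-5.6, 0.1, 7.7]
finger_gap: 0.0173
```

>>> jog_arm([
  {"offset": [-0.6,0,0],"rot": [0,0,0],"gripper": 0},
])

```text
time: 12.4
eef_pos: [0.4922, 0.0674, 0.1534]
ee_rot: [[0.894, 0.144, 0.425], [0.132, -0.99, 0.057], [0.429, 0.006, -0.903]]
ft_force: [1.2, 0.7, 2.6]
finger_gap: 0.0173
```

>>> jog_arm([
  {"offset": [-0.6,0,0.8],"rot": [0,-0.001,0],"gripper": 0},
])

```text
time: 12.5
eef_pos: [0.4923, 0.0674, 0.153]
ee_rot: [[0.894, 0.144, 0.425], [0.132, -0.99, 0.056], [0.429, 0.006, -0.903]]
ft_force: [-3.1, 0.5, 5.7]
finger_gap: 0.0174
```

>>> jog_arm([
  {"offset": [-0.6,0,0.8],"rot": [0,-0.001,0],"gripper": 0},
])

```text
time: 12.6
eef_pos: [0.4924, 0.0674, 0.1528]
ee_rot: [[0.894, 0.144, 0.425], [0.132, -0.99, 0.056], [0.429, 0.006, -0.903]]
ft_force: [-5.3, 0.4, 6.4]
finger_gap: 0.0174
```

>>> jog_arm([
  {"offset": [-0.8,0,0.7],"rot": [0,-0.001,0],"gripper": 0},
])

```text
time: 12.7
eef_pos: [0.4923, 0.0674, 0.1525]
ee_rot: [[0.894, 0.144, 0.425], [0.133, -0.99, 0.056], [0.429, 0.006, -0.903]]
ft_force: [-2.6, 1.0, 6.0]
finger_gap: 0.0174
```

>>> jog_arm([
  {"offset": [-0.8,0,0.7],"rot": [0,-0.001,0],"gripper": 0},
])

```text
time: 12.8
eef_pos: [0.4923, 0.0674, 0.1523]
ee_rot: [[0.893, 0.144, 0.425], [0.133, -0.99, 0.056], [0.429, 0.006, -0.903]]
ft_force: [-3.9, 0.6, 7.4]
finger_gap: 0.0173
```

>>> jog_arm([
  {"offset": [-0.8,0,0.7],"rot": [0,-0.001,0],"gripper": 0},
])

```text
time: 12.9
eef_pos: [0.4924, 0.0674, 0.1523]
ee_rot: [[0.893, 0.144, 0.426], [0.133, -0.99, 0.056], [0.429, 0.006, -0.903]]
ft_force: [-4.8, 0.8, 7.8]
finger_gap: 0.0172
```

>>> jog_arm([
  {"offset": [-0.8,0,0.7],"rot": [0,-0.001,0],"gripper": 0},
])

```text
time: 13.0
eef_pos: [0.4924, 0.0674, 0.1523]
ee_rot: [[0.893, 0.144, 0.426], [0.133, -0.99, 0.056], [0.43, 0.006, -0.903]]
ft_force: [-5.0, 1.3, 8.1]
finger_gap: 0.0171
```

```bash
python3 st.py -0.138
```

```text
13.0 rel [ 0.0162 -0.001  -0.142 ] F [-4.95  1.29  8.1 ] T [ 0.25 -0.48  0.16] 0.017113676427579626
rotvec [ 0.0022 -0.0038  0.0029] | offset in CURRENT axes mm [ 0.  -1.1 -4.9] | in TARGET axes mm [ 0.  -1.1 -4.9]
```

>>> jog_arm([
  {"offset": [-0.8,0,0.6],"rot": [0,-0.001,0],"gripper": 0},
  {"offset": [-0.8,0,0.6],"rot": [0,-0.001,0],"gripper": 0},
  {"offset": [-0.8,0,0.6],"rot": [0,-0.001,0],"gripper": 0},
])

```text
time: 13.3
eef_pos: [0.4923, 0.0673, 0.1523]
ee_rot: [[0.893, 0.145, 0.427], [0.133, -0.989, 0.056], [0.431, 0.007, -0.902]]
ft_force: [-2.5, 0.4, 7.0]
finger_gap: 0.0174
```

```bash
python3 look.py 9 0.014 0 -0.138
```

```text
13.4 [-3.8937141   0.08763562  6.98903248] rel [ 0.01610939 -0.00103634 -0.14190935] [ 0.01608878 -0.00103353 -0.14195611]
rotvec [ 0.0024 -0.0049  0.0034] | offset in CURRENT axes mm [ 0.1 -1.2 -4.9] | in TARGET axes mm [ 0.1 -1.2 -4.9]
tip side [283.15787339 196.52463873] ring side [284.28800611 163.6381483 ] wrist tip [318.39975199  96.21020243] ring [ 316.08599353 -351.095054  ]
```

View pics/sc9.png

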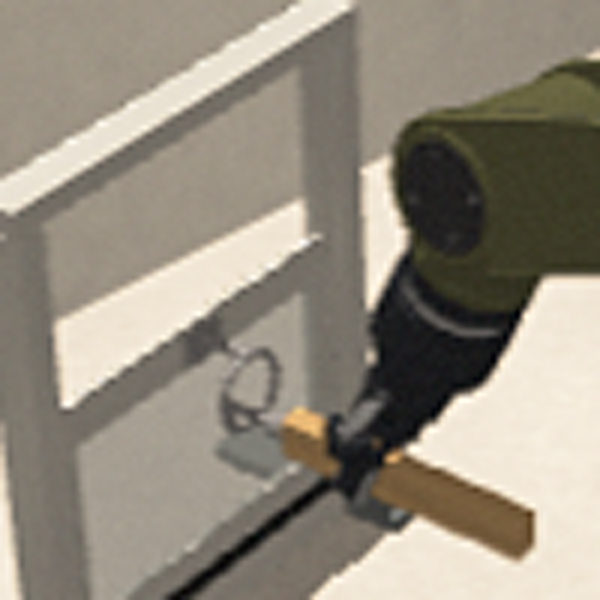

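View pics/wr9.png

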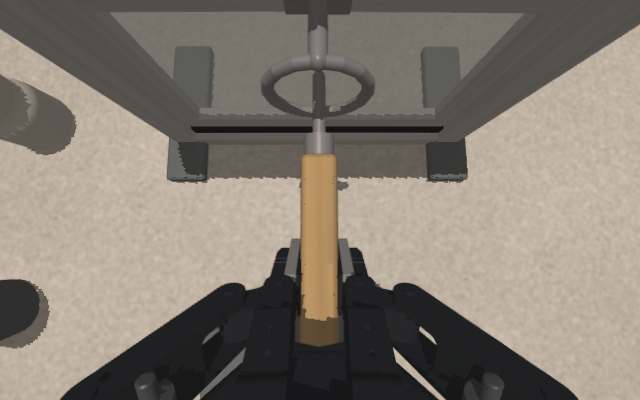

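>>> jog_arm([
  {"offset": [1.2,0,-2.6],"rot": [0,-0.002,0],"gripper": 0},
  {"offset": [2.6,0,-5.4],"rot": [0,-0.002,0],"gripper": 0},
  {"offset": [2.6,0,-5.4],"rot": [0,0,0],"gripper": 0},
  {"offset": [2.6,0,-5.4],"rot": [0,0,0],"gripper": 0},
  {"offset": [0,0,0],"rot": [0,0,0],"gripper": 0},
  {"offset": [0,0,0],"rot": [0,0,0],"gripper": 0},
])

```text
time: 14.0
eef_pos: [0.4875, 0.067, 0.1679]
ee_rot: [[0.901, 0.145, 0.408], [0.134, -0.989, 0.054], [0.412, 0.006, -0.911]]
ft_force: [0.2, -0.3, -1.2]
finger_gap: 0.0174
```

```bash
python3 look.py 10 0.016 0 -0.116
```

```text
14.1 [-0.62061444 -0.44369366 -1.12690181] rel [ 0.01082056 -0.00061814 -0.1284914 ] [ 0.01095369 -0.00062461 -0.12839623]
rotvec [0.0014 0.0155 0.0032] | offset in CURRENT axes mm [ 8.8 -0.7 -7.9] | in TARGET axes mm [ 8.9 -0.8 -7.7]
tip side [284.01852229 193.93292226] ring side [284.28800611 163.6381483 ] wrist tip [318.39743252  96.24095703] ring [ 317.99093904 -194.67781845]
```

View pics/sc10.png

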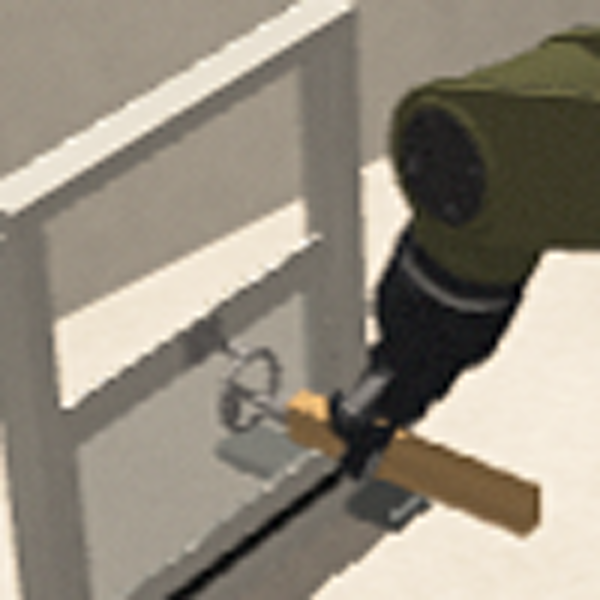

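View pics/wr10.png

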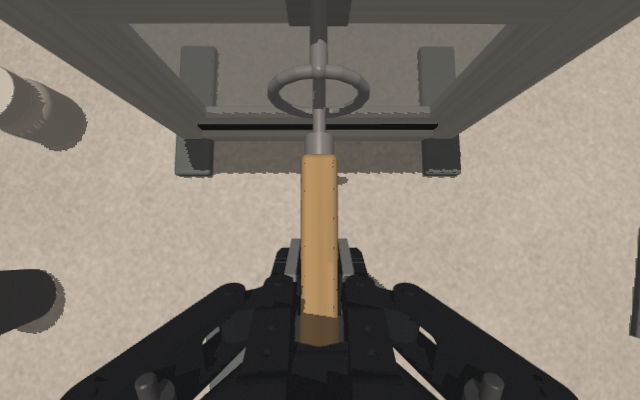

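>>> jog_arm([
  {"offset": [5,-0.4,-2.5],"rot": [0.001,0.008,0.002],"gripper": 0},
  {"offset": [4,-0.4,-5],"rot": [0,0.007,0.001],"gripper": 0},
  {"offset": [0,0,0],"rot": [0,0,0],"gripper": 0},
  {"offset": [0,0,0],"rot": [0,0,0],"gripper": 0},
])

```text
time: 14.5
eef_pos: [0.4928, 0.0687, 0.179]
ee_rot: [[0.895, 0.142, 0.422], [0.13, -0.99, 0.058], [0.426, 0.003, -0.905]]
ft_force: [-0.0, 0.6, -1.7]
finger_gap: 0.0174
```

```bash
python3 look.py 11 0.016 0 -0.115
```

```text
14.6 [ 0.4160561   0.09090176 -1.13344313] rel [ 0.01662232  0.00012061 -0.11569395] [ 1.66329100e-02  1.05540987e-04 -1.15735731e-01]
rotvec [ 0.0002 -0.0001 -0.0002] | offset in CURRENT axes mm [-0.3  0.1 -0.9] | in TARGET axes mm [-0.3  0.1 -0.9]
tip side [282.42280854 190.50167694] ring side [284.28800611 163.6381483 ] wrist tip [318.40038331  96.21811921] ring [320.08071894 -89.67819124]
```

View pics/sc11.png

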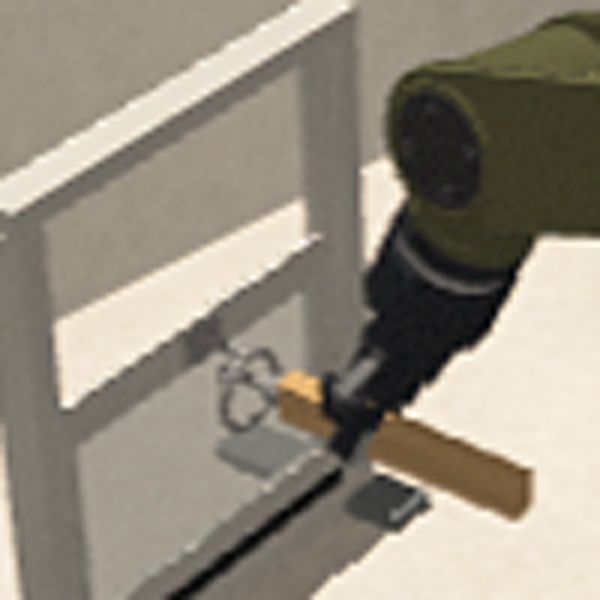

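View pics/wr11.png

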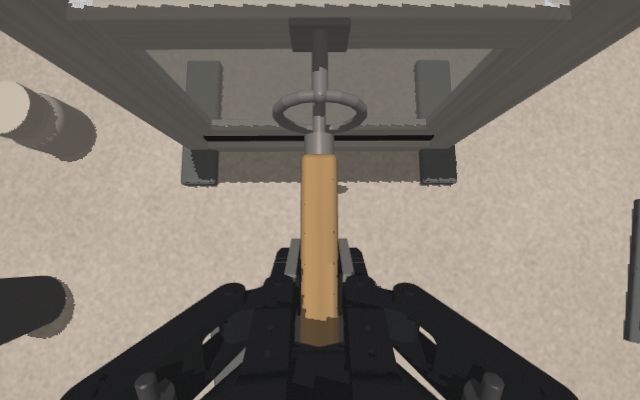

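>>> jog_arm([
  {"offset": [-5,0,-2.4],"rot": [0,0,0],"gripper": 0},
  {"offset": [-7,0,-3.3],"rot": [0,0,0],"gripper": 0},
  {"offset": [-7,0,-3.3],"rot": [0,0,0],"gripper": 0},
])

```text
time: 14.9
eef_pos: [0.4707, 0.0656, 0.1785]
ee_rot: [[0.896, 0.143, 0.421], [0.13, -0.99, 0.058], [0.425, 0.003, -0.905]]
ft_force: [0.0, -0.4, -0.8]
finger_gap: 0.0175
```

```bash
python3 look.py 12 -0.08 0 -0.115
```

```text
15.0 [ 0.25730027 -0.15053212 -1.4974523 ] rel [-0.00572528  0.00020643 -0.11639743] [-0.00599605  0.00018725 -0.11646388]
rotvec [ 0.0001  0.0012 -0.0001] | offset in CURRENT axes mm [-66.4   0.2 -32.7] | in TARGET axes mm [-66.4   0.2 -32.8]
tip side [287.30594742 192.69483836] ring side [284.28800611 163.6381483 ] wrist tip [318.40007062  96.22007408] ring [ 321.00848439 -189.69177739]
```

View pics/sc12.png

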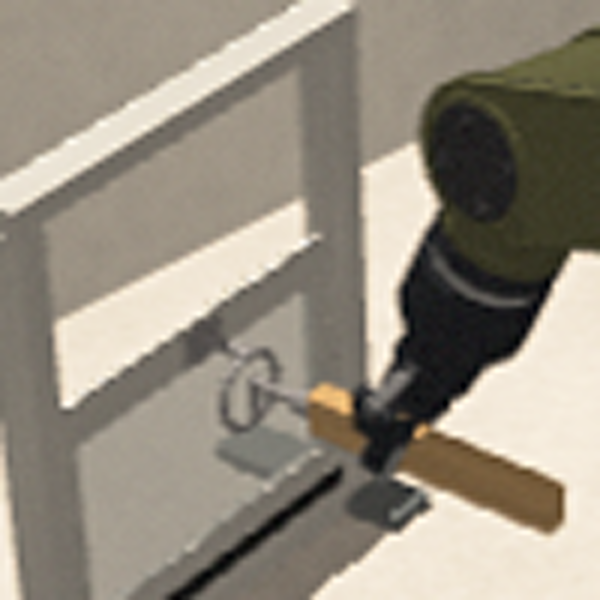

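>>> jog_arm([
  {"offset": [-9,0,-4.4],"rot": [0,0,0],"gripper": 0},
  {"offset": [-16,0,-8],"rot": [0,0,0],"gripper": 0},
  {"offset": [-20,0,-10],"rot": [0,0,0],"gripper": 0},
  {"offset": [-20,0,-10],"rot": [0,0,0],"gripper": 0},
  {"offset": [0,0,-5],"rot": [0,0,0],"gripper": 0},
])

```text
time: 15.5
eef_pos: [0.3936, 0.0546, 0.184]
ee_rot: [[0.896, 0.142, 0.422], [0.13, -0.99, 0.058], [0.425, 0.003, -0.905]]
ft_force: [0.3, 0.6, -1.7]
finger_gap: 0.0175
```

```bash
python3 - <<'E'
from h import *
s,im=grab("side","side13");crop(im,"sc13",225,115,385,235,5)
go(GP+[0,0,.12],GR);print(env.sense()["eef_pos"],rel(env.sense()))
E
```

```text
rotvec [-0.0786 -0.0028  0.1676] | offset in CURRENT axes mm [ 89.  395.1  44. ] | in TARGET axes mm [153.4 370.1  73.9]
[0.3948978  0.05458696 0.1858952 ] [-8.22106581e-02  5.60096519e-05 -1.08583151e-01]
```

View pics/sc13.png

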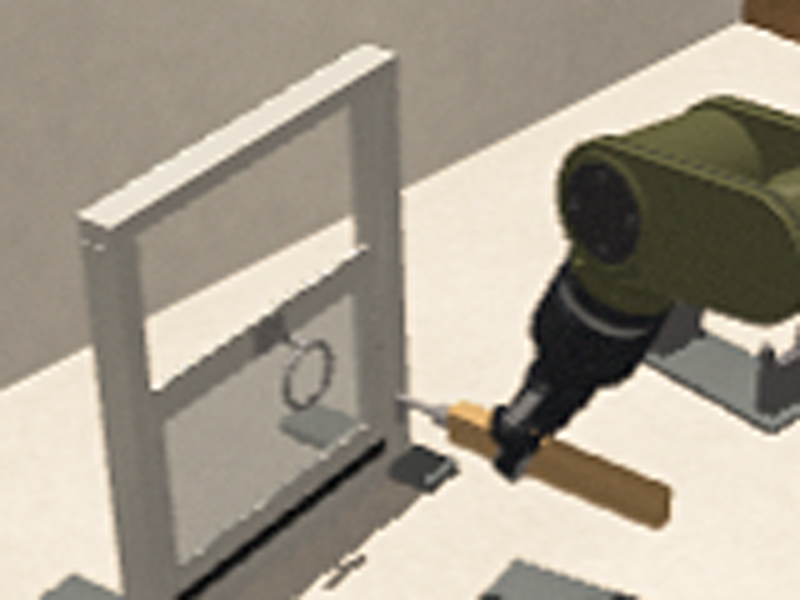

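```bash
python3 - <<'E'
from h import *
for d in (.095,.1,.105,.11): print(d,proj("side",RING-[0,0,d]))
E
```

```text
0.095 [285.76324911 187.06254481]
0.1 [285.83879593 188.25720316]
0.105 [285.91413736 189.44814247]
0.11 [285.98927401 190.63537696]
```

>>> jog_arm([
  {"offset": [0,40,0],"rot": [-0.039,0,0.084],"gripper": 0},
  {"offset": [0,40,0],"rot": [-0.039,0,0.084],"gripper": 0},
  {"offset": [14,42,6],"rot": [0,0,0],"gripper": 0},
  {"offset": [14,42,6],"rot": [0,0,0],"gripper": 0},
  {"offset": [20,42,8],"rot": [0,0,0],"gripper": 0},
  {"offset": [20,42,8],"rot": [0,0,0],"gripper": 0},
  {"offset": [20,42,8],"rot": [0,0,0],"gripper": 0},
])

```text
time: 16.25
eef_pos: [0.4963, -0.2476, 0.1987]
ee_rot: [[0.896, -0.042, 0.443], [-0.034, -0.999, -0.024], [0.444, 0.006, -0.896]]
ft_force: [0.6, 0.5, -1.1]
finger_gap: 0.017
```

```bash
python3 - <<'E'
from h import *
go(GP+[0,0,.10],GR);s=env.sense();print(s["eef_pos"])
E
```

```text
rotvec [ 0.0022 -0.0191  0.0021] | offset in CURRENT axes mm [35.4 72.4 54.9] | in TARGET axes mm [36.6 72.4 54. ]
[ 0.49625046 -0.24755554  0.1987088 ]
```

>>> jog_arm([
  {"offset": [14,28,14],"rot": [0.002,-0.01,0.002],"gripper": 0},
  {"offset": [12,24,18],"rot": [0,-0.009,0],"gripper": 0},
  {"offset": [5,10,8],"rot": [0,0,0],"gripper": 0},
  {"offset": [0,0,0],"rot": [0,0,0],"gripper": 0},
  {"offset": [0,0,0],"rot": [0,0,0],"gripper": 0},
])

```text
time: 16.75
eef_pos: [0.5463, -0.3259, 0.1753]
ee_rot: [[0.903, -0.052, 0.427], [-0.044, -0.999, -0.029], [0.428, 0.008, -0.904]]
ft_force: [-0.6, 0.6, -1.4]
finger_gap: 0.0169
```

```bash
python3 - <<'E'
from h import *
s,im=grab("wrist","w14");s=env.sense();print(s["eef_pos"],s["ft_force"]);go(GP+[0,0,.05],GR,s)
E
```

```text
[ 0.54608686 -0.32555579  0.17538574] [-0.45520867 -0.3340108  -2.51614926]
rotvec [ 0.0081 -0.0023 -0.0064] | offset in CURRENT axes mm [-22.8  -3.8  55.2] | in TARGET axes mm [-22.7  -3.5  55.3]
```

View pics/w14.png

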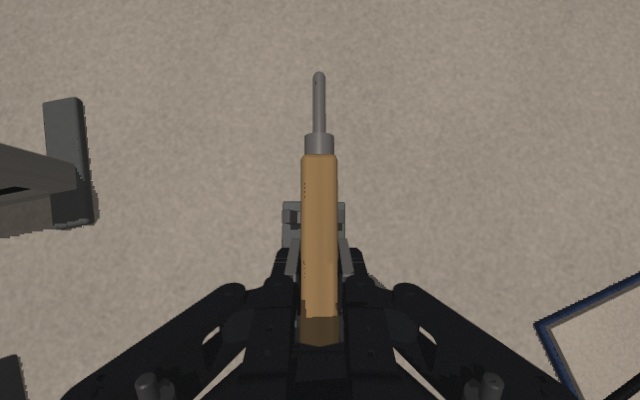

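>>> jog_arm([
  {"offset": [-9,-2,22],"rot": [0.004,-0.002,-0.003],"gripper": 0},
  {"offset": [-9,-1.5,22],"rot": [0.004,0,-0.003],"gripper": 0},
  {"offset": [-2,0,5],"rot": [0,0,0],"gripper": 0},
  {"offset": [0,0,0],"rot": [0,0,0],"gripper": 0},
  {"offset": [0,0,0],"rot": [0,0,0],"gripper": 0},
])

```text
time: 17.3
eef_pos: [0.5505, -0.3206, 0.1258]
ee_rot: [[0.901, -0.04, 0.431], [-0.033, -0.999, -0.024], [0.432, 0.008, -0.902]]
ft_force: [0.4, -0.0, -1.1]
finger_gap: 0.0173
```

```bash
python3 - <<'E'
from h import *
s,im=grab("wrist","w15");s=env.sense();print(s["eef_pos"],s["ft_force"]);go(GP+[0,0,.012],GR,s)
E
```

```text
[ 0.55065723 -0.32084186  0.12623473] [-0.31696146 -0.24853889 -2.31734506]
rotvec [ 0.0033 -0.0066  0.0042] | offset in CURRENT axes mm [-22.2   1.2  43.2] | in TARGET axes mm [-21.9   1.5  43.4]
```

View pics/w15.png

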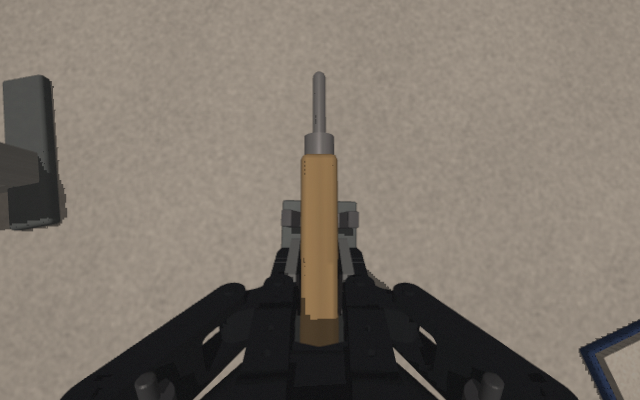

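>>> jog_arm([
  {"offset": [-8.5,0.5,15],"rot": [0.003,-0.006,0.004],"gripper": 0},
  {"offset": [-8,0.5,15],"rot": [0,0,0],"gripper": 0},
  {"offset": [-2.5,0,5],"rot": [0,0,0],"gripper": 0},
  {"offset": [0,0,0],"rot": [0,0,0],"gripper": 0},
  {"offset": [0,0,0],"rot": [0,0,0],"gripper": 0},
])

```text
time: 17.85
eef_pos: [0.5499, -0.3236, 0.0879]
ee_rot: [[0.902, -0.043, 0.43], [-0.036, -0.999, -0.025], [0.431, 0.007, -0.902]]
ft_force: [0.0, 0.4, -1.2]
finger_gap: 0.0175
```

```bash
python3 - <<'E'
from h import *
s,im=grab("wrist","w16");s=env.sense();print(s["eef_pos"],s["ft_force"]);go(GP+[0,0,.005],GR,s)
E
```

```text
[ 0.54990676 -0.32359907  0.0880352 ] [-0.36048545  0.45832478 -2.34723501]
rotvec [ 0.0041 -0.0052  0.0014] | offset in CURRENT axes mm [-8.1 -1.3 15.4] | in TARGET axes mm [-8.  -1.2 15.4]
```

View pics/w16.png

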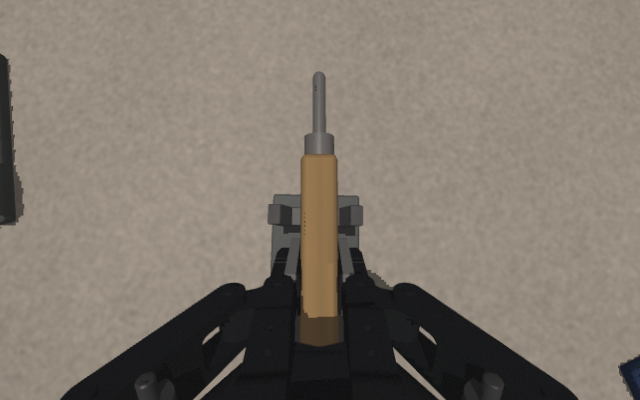

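```bash
python3 - <<'E'
from h import *
s=env.sense()
for a in (0,1,2,3):
    # pitch nose-up about TCP by a deg
    M=PRt@Ro.from_euler('y',-a,degrees=True).as_matrix()
    c=GR.T@(GC-GP); c=PRt.T@c
    X=lambda v: s["eef_pos"]+s["ee_rot"]@(M@(c+np.array(v)))
    print(a,proj("wrist",X([.1335,0,.0]),s),proj("wrist",X([.085,0,.014]),s))
for f in ("w5","w16"):
    g=cv2.cvtColor(cv2.imread(f"pics/{f}.png"),cv2.COLOR_BGR2GRAY).astype(int);print(g[64:82,319]);h=cv2.cvtColor(cv2.imread(f"pics/{f}.png"),cv2.COLOR_BGR2HSV);print(h[148:162,319,1])
E
```

```text
0 [318.80838489  75.05173105] [318.91596814 153.48267796]
1 [318.82074824  73.17828013] [318.92451037 153.36591126]
2 [318.83341242  71.31627566] [318.93315306 153.286034  ]
3 [318.84638546  69.46657604] [318.94189552 153.2439335 ]
[145 144 143 142 141 142 143 144 144 130  97 100 103 105 105 105 106 105]
[ 20  18  19  21  19  24  92 119 119 118 118 119 120 119]
[142 140 141 140 142 143 145 117  97  99 102 105 105 106 106 106 106 106]
[ 19  21  19  19  19  25 115 118 120 120 118 118 118 118]
```

>>> jog_arm([
  {"offset": [-4,-0.8,8],"rot": [0.003,-0.015,0.001],"gripper": 0},
  {"offset": [-3.5,-0.6,7],"rot": [0,-0.007,0],"gripper": 0},
  {"offset": [0,0,0],"rot": [0,0,0],"gripper": 0},
  {"offset": [0,0,0],"rot": [0,0,0],"gripper": 0},
])

```text
time: 18.3
eef_pos: [0.5504, -0.3229, 0.0714]
ee_rot: [[0.911, -0.043, 0.411], [-0.037, -0.999, -0.023], [0.411, 0.006, -0.912]]
ft_force: [0.2, -0.6, -1.7]
finger_gap: 0.0171
```

```bash
python3 - <<'E'
from h import *
s=env.sense();env.read_camera("wrist");s=env.sense();print(s["eef_pos"],s["ft_force"]);go(GP,GR,s)
E
```

```text
[ 0.55027812 -0.32273006  0.07133963] [ 1.25379154  0.26981815 -2.54332456]
rotvec [0.0021 0.0169 0.0008] | offset in CURRENT axes mm [-3.2 -0.3  4.7] | in TARGET axes mm [-3.3 -0.3  4.7]
```

>>> jog_arm([
  {"offset": [-1.4,-0.2,1.8],"rot": [0,0,0],"gripper": 0},
  {"offset": [-1.2,0,1.8],"rot": [0,0,0],"gripper": 0},
  {"offset": [0,0,0],"rot": [0,0,0],"gripper": 0},
])

```text
time: 18.65
eef_pos: [0.5495, -0.3226, 0.0671]
ee_rot: [[0.911, -0.043, 0.411], [-0.036, -0.999, -0.023], [0.412, 0.006, -0.911]]
ft_force: [0.0, 0.3, -1.4]
finger_gap: 0.0172
```

```bash
python3 - <<'E'
from h import *
s=env.sense();env.read_camera("wrist");s=env.sense();print(s["eef_pos"],s["ft_force"]);go(GP,GR,s)
E
```

```text
[ 0.54959784 -0.32271118  0.06728361] [-0.28543687  0.40205247 -2.05969511]
rotvec [0.0027 0.0161 0.0011] | offset in CURRENT axes mm [-0.9 -0.3  1.3] | in TARGET axes mm [-1.  -0.3  1.3]
```

>>> jog_arm([
  {"offset": [-0.5,0,1.2],"rot": [0,0,0],"gripper": 0},
  {"offset": [-0.3,0,0.6],"rot": [0,0,0],"gripper": 0},
])

```text
time: 18.9
eef_pos: [0.5498, -0.3229, 0.0656]
ee_rot: [[0.91, -0.043, 0.412], [-0.036, -0.999, -0.023], [0.412, 0.006, -0.911]]
ft_force: [-1.8, 0.3, 1.2]
finger_gap: 0.0173
```

>>> jog_arm([
  {"offset": [0,0,0],"rot": [0,0,0],"gripper": 0.5},
  {"offset": [0,0,0],"rot": [0,0,0],"gripper": 1},
  {"offset": [0,0,0],"rot": [0,0,0],"gripper": 1},
  {"offset": [0,0,0],"rot": [0,0,0],"gripper": 1},
  {"offset": [0,0,0],"rot": [0,0,0],"gripper": 1},
  {"offset": [0,0,0],"rot": [0,0,0],"gripper": 1},
])

```text
time: 19.5
eef_pos: [0.551, -0.324, 0.0676]
ee_rot: [[0.909, -0.043, 0.414], [-0.036, -0.999, -0.026], [0.415, 0.009, -0.91]]
ft_force: [-0.3, -0.0, -0.4]
finger_gap: 0.0853
```

```bash
cat > polechk.py <<'E'
from h import *
import sys
s,im=grab("wrist",sys.argv[1]);print(s["eef_pos"],s["ft_force"],s["finger_gap"])
hs=cv2.cvtColor(im,cv2.COLOR_BGR2HSV);m=cv2.inRange(hs,(8,80,60),(25,255,255));m[275:]=0;m[:,:240]=0;m[:,400:]=0
ys,xs=np.nonzero(m);e=ys.min();E=plane("wrist",xs[ys==e+4].mean(),e-.5,.078,s);Q=plane("wrist",xs[ys==260].mean(),260,.078,s)
d=(E-Q)/np.linalg.norm(E-Q);print("end",E,"yaw",np.degrees(np.arctan2(d[1],d[0])),"centre",E-.085*d)
E
python3 polechk.py w17
```

```text
[ 0.5510238  -0.32400958  0.06763951] [-0.28787539 -0.04253103 -0.44254643] 0.08528662211601509
end [ 0.60823556 -0.3254046   0.078     ] yaw -2.4383991031339356 centre [ 0.52331252 -0.32178825  0.078     ]
```

View pics/w17.png

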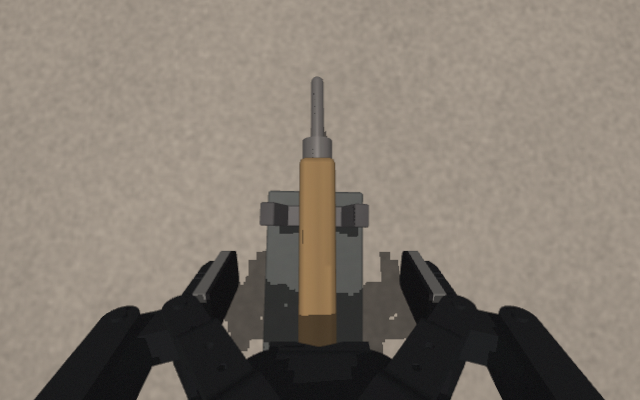

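>>> jog_arm([
  {"offset": [3,0,-8],"rot": [0,0,0],"gripper": 1},
  {"offset": [8,0,-20],"rot": [0,0,0],"gripper": 1},
  {"offset": [14,0,-32],"rot": [0,0,0],"gripper": 1},
  {"offset": [14,0,-32],"rot": [0,0,0],"gripper": 1},
  {"offset": [0,0,-30],"rot": [0,0,0],"gripper": 1},
  {"offset": [0,0,0],"rot": [0,0,0],"gripper": 1},
  {"offset": [0,0,0],"rot": [0,0,0],"gripper": 1},
])

```text
time: 20.25
eef_pos: [0.5349, -0.3218, 0.2015]
ee_rot: [[0.91, -0.044, 0.413], [-0.036, -0.999, -0.026], [0.414, 0.009, -0.91]]
ft_force: [0.4, 0.6, -0.2]
finger_gap: 0.0853
```

```bash
python3 polechk.py w18; python3 - <<'E'
from h import *
s,im=grab("side","side20");s,it=grab("top","top20");crop(im,"s20c",205,115,405,265,4)
E
```

```text
[ 0.53487688 -0.32177708  0.20150395] [ 0.39341156  0.61630001 -0.20091101] 0.08533597434475527
end [ 0.60815342 -0.3252064   0.078     ] yaw -2.1525450032554465 centre [ 0.52321339 -0.32201379  0.078     ]
```

View pics/w18.png

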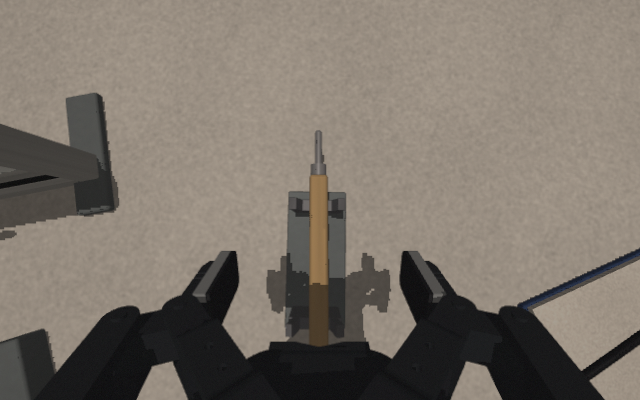

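View pics/s20c.png

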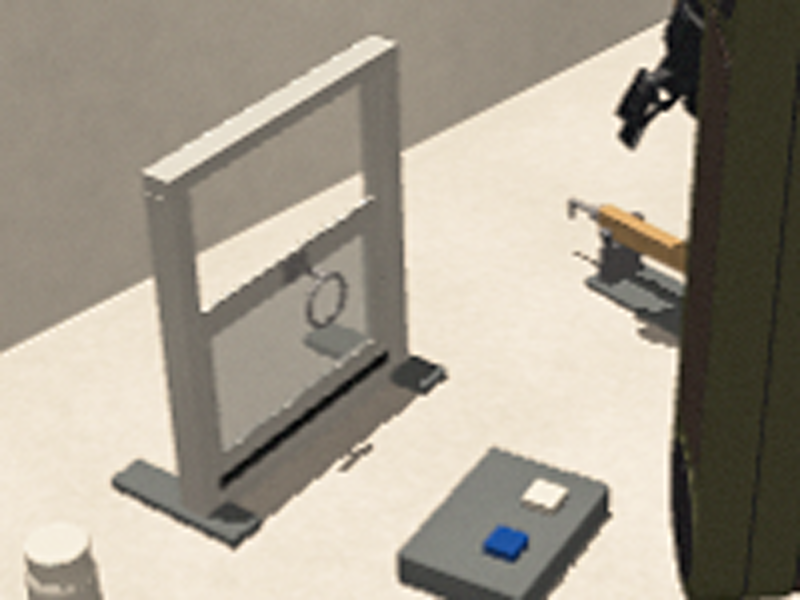

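View pics/top20.png

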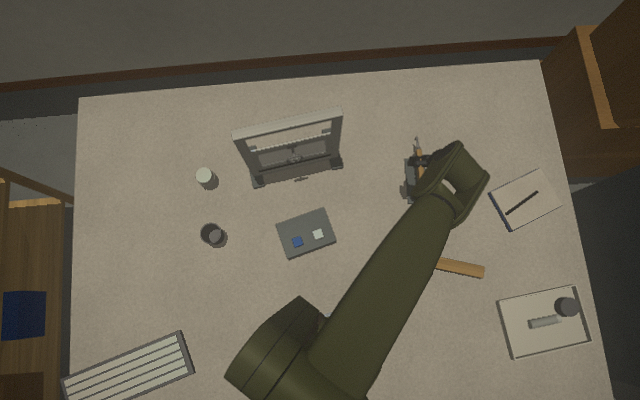

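```bash
python3 -c "
from station import env
print(env.sign_off())"
```

```text
the job is handed in; nothing more can be done
None
```

I shut the sash with the hook pole, kept it pulled onto its seal, then unhooked the pole and laid it back in both forks. I handed the job in at about 20 s; no verdict was reported.

- **Pull:** The hook went through the ring and over its lower edge with the sash about 0.01 m down. The sash met the seal at a travel of about 0.115 m. From 12.5 to 13.4 s the vertical pull read about 7.3–9.7 N, after subtracting about 1.6 N for the pole's weight. A sideways force of up to 5 N read at the same time, so the total stayed below about 11 N at the readings I took.
- **Before the hold:** The force dropped briefly at 12.4 s, when one move let the pull relax.
- **Sash at the end:** After unhooking, the side view put the ring about 0.106 m below its start, so the sash stayed shut.
- **Pole at the end:** Its middle is at (0.523, -0.322), about 1 mm from where it was first measured. The hook end points the same way and the direction is within 0.5°. It tipped about 1° in the fingers during the pull, which I corrected before setting it down.
- **Bystanders and arm:** The cup, jar and response box look unmoved in the last top picture. The gripper is open and clear of everything.
- **Disagreements:** My first ring estimate from the top and side views was about 3.5 mm too low and 2.5 mm too near, so I corrected it from the wrist view before inserting the hook. The side camera alone put the ring about 4 mm off in y.

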